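# Load the spare units on the carriage tray and pin it home

## Robot

A 6-joint arm with a two-finger parallel gripper is mounted at the origin on the work surface. World frame = base frame: x ahead of the robot, y to its left, z up, the work surface at z = 0. Lengths are in m, angles in degrees, forces in N, time in s.
With the tool pointing down it reaches from about 0.25 to 0.725 m from the base axis. Payload 9.7 kg.
Tool frame: the origin (TCP) lies at the very end of the fingers, on their centre line; the grasp point (between the pads) lies 19 mm behind it; y points along the fingers, x is the direction in which the jaws open and shut, and the axes are right-handed (so a half turn about y gives the same grasp; the last joint's range is limited). The gripper opens to 85 mm and grips with 20 to 120 N. Pads are 22 mm wide; open, the fingers measure 114 mm over their backs; the gripper's body (76 mm by 85 mm) begins 54 mm behind the grasp point. The pads swing forward as they close: fully open they stand 13 mm farther back than shut.
Start: joints at [66.979, 4.979, 10.078, 95.1, 0, 90], TCP at [0.215, 0.506, 0.231] pointing down, gripper open.
Joint ranges: [-179.16, 179.16], [-48.56, 103.87], [-65.8, 70.77], [-126.05, 130.52], [-82.76, 87.17], [-180, 180]. Speed limits (degrees/s): [127.2, 127.2, 147.25, 180, 180, 180].

## Interface

Orientations are given as [roll, pitch, yaw] about the fixed x, y, z axes, in that order (R = Rz(yaw) Ry(pitch) Rx(roll)).
In Python, from workcell import bot gives the robot as it stands.
- The arm moves only by the shell command python3 -m jog 'ROWS' [FORCE]. ROWS is JSON, a list of rows, each an object with "rotation": the turn, a rotation vector about the world's x, y, z in degrees, a list of three; "travel": the shift along the world's x, y, z in mm, a list of three; "jaw": the gripper command: -1 is shut, 1 is fully open, values between are in proportion. In form: [{"rotation": [rx, ry, rz], "travel": [x, y, z], "jaw": jaw}, ...]. A call has 1 to 8 rows; each row shifts and turns the commanded pose from where the row before left it; what a row does not reach is not made up. A row lasts 1/8 s, in which the tool goes at most 62.5 mm and 10.7 degrees, less where a joint would pass 70% of its speed; a pose out of reach is approached as far as the arm can. A call with a gripper value outside its range is refused whole. The fingers move at their own pace and stop on an object; FORCE is the grip in N (left out, the last holds). Time passes only in rows, so rows that do not move let the fingers close. It gives the time, the measured TCP pose, the force and the opening at its end, in the units of the state.
- bot.get_obs(): the state, without advancing time (a new reading comes with each control period).
- bot.camera(name): name is "side" or "top" or "wrist"; returns the picture (480x640x3 uint8, red, green, blue); there is no depth.
- bot.camera_params(name): a dict with "K" (3x3 intrinsics, pixels), "view" (4x4, takes a point from world to camera coordinates). Camera axes: x right, y up, looking along -z (the intrinsics and any distortion apply to the point x, -y, -z); pixel columns grow to the right and rows downward; lengths in m; the calibration is good to about 2 mm. A picture is of the moment at which its call begins: read the wrist's pose just before it. camera_params takes no time and is no camera call; for the wrist camera it gives the pose at the moment of the call.
- bot.job_done(): hands the job in, once; it reports no verdict.
Trained networks look in the newest picture that a camera, given by its name, has taken for a name from the list of things; names that differ only in an ending like _2 or _b are one class to them, and where a whole thing is asked for, a point or a joint stands for the part that bears it (a point fixed in the world has none). Each returns a list of dicts, best first, with "score" (0 to 1); they miss things now and then, are a little off and sometimes report something else, mostly with a low value. They report only what shows in the picture. A call takes as long as a camera call. They do not tell look-alikes from the thing itself.
- bot.recognise(camera, thing): "xy" ([column, row] in pixels, amid what is visible of it).
- bot.trace(camera, thing): "mask" (480x640 bool, what is visible of it) and "xy" ([column, row] in pixels, amid what is visible of it).
The state is a dict: "time": time; "q": joint angles; "qd": joint speeds; "joint_efforts": joint torques, N m; "ee_pos": TCP position; "tcp_rot": TCP orientation; "wrist_force": force on the tool from outside, world axes, zero at the start; "torque": the same for the moment, N m; "opening": finger opening in m.
Only numpy, scipy, OpenCV 4.12 (cv2) and the standard library are available. Lean on these libraries where they do the work, as an engineer would, in place of code of your own. Each camera call takes 0.05 s, during which the arm holds its last target.

## Task

Pull the equipment carriage's tray well out and stack all the loose network units from the bench on it: centred on the tray and lengthways along it, the longest at the bottom and each shorter one squarely on top of the next longer, and the dome camera, if there is one, upright at the very top. Only then slide the tray fully home with the stack standing, and lock it by pushing the headed pin through the fork and the tray's lug, from the fork's outer side, until its head sits against the fork. Leave the other things on the bench where they are.

Things in the scene. Friction and masses are not known exactly. Their poses are not given: they have to be found in the camera images.
- unit_a_mid (a point): grey metal network unit, a plain long box 180 long x 66 wide x 44 high (mm), the longest of the four. Point at its centre, half-way up. x runs along its length, y across, z up. Mass between 0.7 and 1.3 times 600 g. May be absent
- unit_b_mid (a point): grey metal network unit, a plain long box 148 long x 62 wide x 40 high (mm), the second longest of the four. Point at its centre, half-way up. x runs along its length, y across, z up. Mass between 0.7 and 1.3 times 450 g. May be absent
- unit_c_mid (a point): grey metal network unit, a plain long box 118 long x 58 wide x 42 high (mm), the third longest of the four. Point at its centre, half-way up. x runs along its length, y across, z up. Mass between 0.7 and 1.3 times 350 g. May be absent
- unit_d_mid (a point): grey metal network unit, a plain long box 88 long x 54 wide x 40 high (mm), the shortest of the four. Point at its centre, half-way up. x runs along its length, y across, z up. Mass between 0.7 and 1.3 times 250 g. May be absent
- camera_mid (a point): small dome camera: a white round base 64 mm across and 38 mm high (the part to grip) with a black dome on top, 58 mm high in all. Point on its axis at half the height of the white base, 19 mm above its underside. z up. 220 g. May be absent
- tray (a joint): the carriage's sliding tray, in m: 0 is fully home (away from the robot, against its stop), larger is pulled out towards the robot, along tray_top's -x, at most 0.09 (90 mm). It starts home or nearly so; 70 to 85 mm is well out. Stays where it is left; needs about 4 N to slide
- tray_top (a point): centre of the tray's flat upper face (dark steel with a rubber mat, 200 mm along x, 100 mm across y), 24 mm above the bench; moves with the tray. x points along the slide towards home, z up. The stack goes centred here, its units' length along this x (either way round)
- tray_handle (a point): upright grey handle tab on the tray's +y side, 135 mm from the tray's centre: 16 mm along the slide (x), 26 mm across (y), top 70 mm above the bench. This point is on its axis, 52 mm above the bench; the arm below it is 23 mm above the bench. Moves with the tray; axes as tray_top
- fork_mouth (a point): where the pin enters: centre of the 16 mm hole in the fork's outer face, on the carriage's -y side, 45 mm above the bench. y points into the hole, x along the slide towards home, z up. Fork: two upright steel cheeks, 44 mm wide, tops 67 mm above the bench; the tray's lug stands between them, and its hole lines up only when the tray is home. The three together are 38 mm thick, then 50 mm is free
- pin_head (a point): steel pin lying level, 150 g: block head 24 wide (x) x 30 long (y) x 34 high (z) mm, and from its +y face a round shank 12 mm thick, 54 mm long, the last 7 mm tapered. Undersides of shank and head are flush, so the shank's axis is 11 mm below the head's centre. This point is the head's centre; the +y face (the shoulder that seats) is 15 mm from it. Grip across x. z up
- pin_shoulder (a point): point on the pin's shank axis where the shank meets the head; same axes as pin_head. It comes to fork_mouth when the pin is seated
- tape_mid (a point): roll of black tape lying flat, 90 mm across, 22 mm high. Point at its middle. A bystander, leave alone
- mouse_mid (a point): black computer mouse, 100 x 58 x 26 mm. Point at its middle. A bystander, leave alone
- screws_mid (a point): clear jar of screws, 60 mm across, 70 mm high. Point at its middle. A bystander, leave alone
- blank_mid (a point): dark steel blanking plate, 60 x 200 x 12 mm, lying flat. Point at its middle. A bystander, leave alone
Mind the look-alikes: they are no part of the job. Leave any pink look-alike of the part that bears unit_d_mid alone.

How it is judged (in metres and radians):
On the way, in this order (a step that is already met when the one before it is completed fails the run):
1. the tray is pulled well out, at least 50 mm (value of joint tray above 0.05 m), for 0.2 s.
2. the units stand stacked on the pulled-out tray, longest lowest (horizontal distance between each of unit_a_mid, unit_b_mid, unit_c_mid, unit_d_mid, camera_mid and tray_top below 0.018 m and angle between each of unit_a_mid, unit_b_mid, unit_c_mid, unit_d_mid, camera_mid's own z axis and vertical below 0.12 rad and linear speed of each of unit_a, unit_b, unit_c, unit_d, camera below 0.03 m/s and angle between the x axis of each of unit_a_mid, unit_b_mid, unit_c_mid, unit_d_mid and the x axis of tray_top, either way round below 0.2 rad and z of each of unit_b_mid, unit_c_mid, unit_d_mid, camera_mid in the frame of unit_a_mid above 0.03 m and z of each of unit_c_mid, unit_d_mid, camera_mid in the frame of unit_b_mid above 0.03 m and z of each of unit_d_mid, camera_mid in the frame of unit_c_mid above 0.03 m and z of camera_mid in the frame of unit_d_mid above 0.03 m and value of joint tray above 0.04 m), for 0.3 s.
3. the tray is fully home with the stack standing (horizontal distance between each of unit_a_mid, unit_b_mid, unit_c_mid, unit_d_mid, camera_mid and tray_top below 0.018 m and angle between each of unit_a_mid, unit_b_mid, unit_c_mid, unit_d_mid, camera_mid's own z axis and vertical below 0.12 rad and linear speed of each of unit_a, unit_b, unit_c, unit_d, camera below 0.03 m/s and angle between the x axis of each of unit_a_mid, unit_b_mid, unit_c_mid, unit_d_mid and the x axis of tray_top, either way round below 0.2 rad and z of each of unit_b_mid, unit_c_mid, unit_d_mid, camera_mid in the frame of unit_a_mid above 0.03 m and z of each of unit_c_mid, unit_d_mid, camera_mid in the frame of unit_b_mid above 0.03 m and z of each of unit_d_mid, camera_mid in the frame of unit_c_mid above 0.03 m and z of camera_mid in the frame of unit_d_mid above 0.03 m and value of joint tray below 0.004 m), for 0.2 s.
4. the pin is through fork and lug, its head against the fork (distance between pin_shoulder and fork_mouth below 0.006 m and angle between the y axis of pin_shoulder and the y axis of fork_mouth, either way round below 0.2 rad and linear speed of pin below 0.03 m/s and value of joint tray below 0.004 m), for 0.2 s.
At the end, for the whole second after the job is handed in: Every unit present is on the tray, its centre within 18 mm of the tray's centre, upright, lengthways within 0.2 rad, each higher than every longer one and the camera highest; the tray is within 4 mm of home; the pin is through the holes with its shoulder within 6 mm of the fork's mouth; all at rest (all of step 4 and horizontal distance between each of unit_a_mid, unit_b_mid, unit_c_mid, unit_d_mid, camera_mid and tray_top below 0.018 m and angle between each of unit_a_mid, unit_b_mid, unit_c_mid, unit_d_mid, camera_mid's own z axis and vertical below 0.12 rad and linear speed of each of unit_a, unit_b, unit_c, unit_d, camera below 0.03 m/s and angle between the x axis of each of unit_a_mid, unit_b_mid, unit_c_mid, unit_d_mid and the x axis of tray_top, either way round below 0.2 rad and z of each of unit_b_mid, unit_c_mid, unit_d_mid, camera_mid in the frame of unit_a_mid above 0.03 m and z of each of unit_c_mid, unit_d_mid, camera_mid in the frame of unit_b_mid above 0.03 m and z of each of unit_d_mid, camera_mid in the frame of unit_c_mid above 0.03 m and z of camera_mid in the frame of unit_d_mid above 0.03 m); the robot touches nothing.
It fails at once if the tape moved by more than 40 mm (distance of tape_mid from where it was at the start of the episode above 0.04 m).
It fails at once if the mouse moved by more than 40 mm (distance of mouse_mid from where it was at the start of the episode above 0.04 m).
It fails at once if the screws moved by more than 40 mm (distance of screws_mid from where it was at the start of the episode above 0.04 m).
It fails at once if the blank moved by more than 40 mm (distance of blank_mid from where it was at the start of the episode above 0.04 m).
Of unit_a, unit_b, unit_c, unit_d, camera only 4 to 5 are there at a start; the rules pass over those that are not, and their reading is None.
At some moment in a run one of pin may be knocked a few centimetres aside while the robot is not near it.
Once in a run the grip may slacken for a moment while it holds something.
It also fails if it takes over 210 s, if anything falls off the work surface, if the arm or the gripper's body presses on something with over 40 N, if the wrist force passes 120 N, or if a joint passes its speed limit or range.

## Working session

There is one attempt and no reset: what is moved stays moved. The work goes in short steps, Python scripts to look and compute and a shell command to move; the robot and the scene stay as the last step left them, time stands still between calls to the robot, and variables do not carry over. Pictures are saved under pics/ and viewed, and the job is handed in when it is done.

```bash
ls; mkdir -p pics; python3 - <<'E'
from workcell import bot
import cv2
for n in ["side","top","wrist"]:
    im=bot.camera(n); cv2.imwrite(f"pics/{n}0.png",im[:,:,::-1])
    p=bot.camera_params(n); print(n,p)
print(bot.get_obs())
E
```

```text
pics
side {'K': array([[547.61005948,   0.        , 332.51944664],
       [  0.        , 547.61005948, 232.89101103],
       [  0.        ,   0.        ,   1.        ]]), 'view': array([[ 0.94037465, -0.34013771, -0.00136041, -0.52962472],
       [ 0.25836539,  0.71168693,  0.65326031, -0.16804996],
       [-0.22123028, -0.61466092,  0.75713216, -1.29678169],
       [ 0.        ,  0.        ,  0.        ,  1.        ]])}
top {'K': array([[483.2002256 ,   0.        , 326.21232994],
       [  0.        , 483.2002256 , 245.00548174],
       [  0.        ,   0.        ,   1.        ]]), 'view': array([[-0.02169605, -0.99975877,  0.00341733, -0.01428948],
       [ 0.98836232, -0.02093372,  0.15067086, -0.56979893],
       [-0.15056297,  0.00664652,  0.98857808, -1.44115075],
       [ 0.        ,  0.        ,  0.        ,  1.        ]])}
wrist {'K': array([[376.50507084,   0.        , 316.76300603],
       [  0.        , 376.50507084, 232.64752545],
       [  0.        ,   0.        ,   1.        ]]), 'view': array([[ 3.90690686e-01,  9.20521912e-01, -4.43975362e-04,
        -5.48669203e-0
[... 206 characters left out ...]
0000e+00,  0.00000000e+00,
         1.00000000e+00]])}
{'time': 0.15, 'q': array([6.69785429e+01, 5.00454164e+00, 1.00440166e+01, 9.50999565e+01,
       7.55611316e-04, 8.99991879e+01]), 'qd': array([ 0.07018752, -0.07016277,  0.04945878,  0.11773015, -0.00129643,
        0.02692366]), 'joint_efforts': array([ 9.83723512e-04, -5.20761824e+01,  4.65042615e+01,  1.39993176e-02,
        2.22267704e-05,  2.17232747e-05]), 'ee_pos': array([0.2150169 , 0.50603072, 0.23073165]), 'tcp_rot': array([-8.99992435e+01,  6.04815520e-02,  6.69793550e+01]), 'wrist_force': array([-0.72669266,  0.63261791, -0.2630864 ]), 'torque': array([ 0.04211059, -0.0121676 , -0.01063971]), 'opening': 0.08548744346806522}
```

View pics/side0.png

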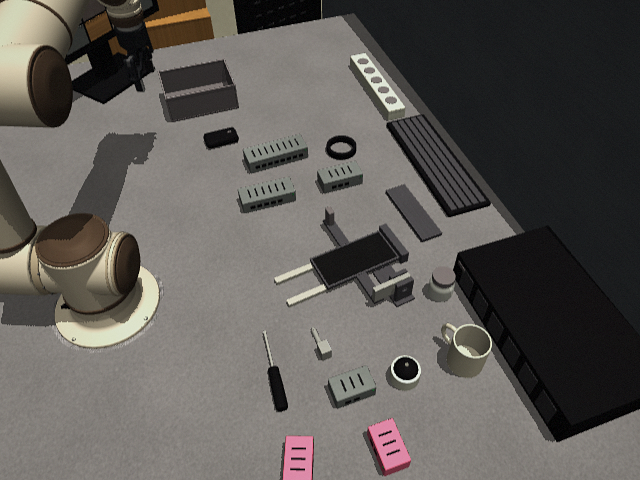

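View pics/top0.png

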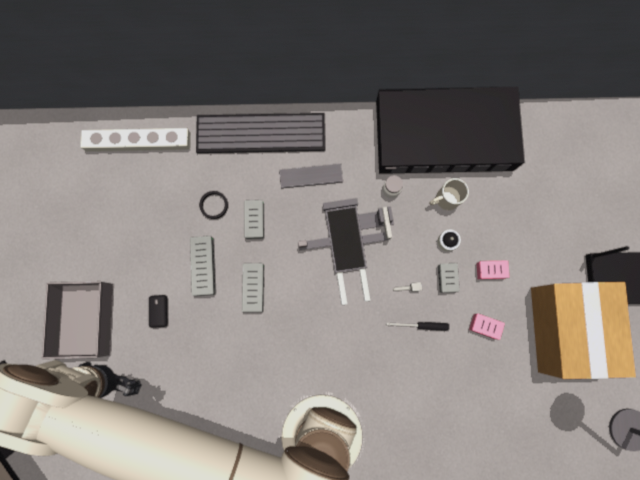

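View pics/wrist0.png

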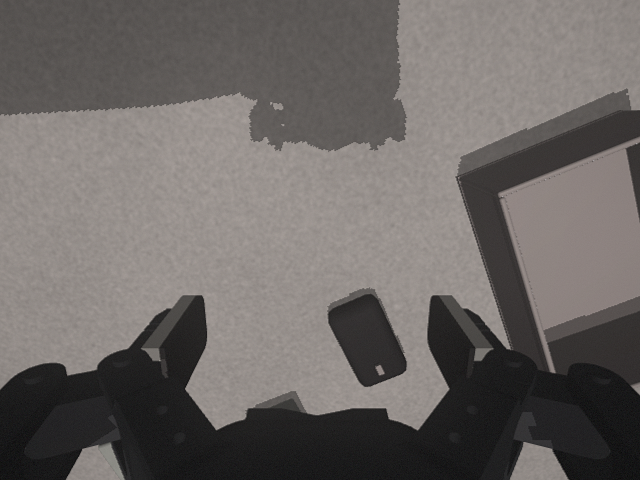

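```bash
cat > h.py <<'E'
from workcell import bot
import numpy as np, cv2
from scipy.optimize import minimize
def proj(cam,P,par=None):
    p=par or bot.camera_params(cam); P=np.atleast_2d(P)
    c=P@p["view"][:3,:3].T+p["view"][:3,3]
    q=np.c_[c[:,0],-c[:,1],-c[:,2]]@p["K"].T
    return q[:,:2]/q[:,2:]
def ray(cam,uv,z,par=None):
    p=par or bot.camera_params(cam); R=p["view"][:3,:3]; t=p["view"][:3,3]
    d=np.linalg.inv(p["K"])@np.array([uv[0],uv[1],1.]); d=R.T@np.array([d[0],-d[1],-d[2]])
    o=-R.T@t
    return o+d*(z-o[2])/d[2]
def boxpts(L,W,H,x,y,yaw,z0=0):
    c,s=np.cos(yaw),np.sin(yaw)
    return np.array([[x+c*a*L/2-s*b*W/2,y+s*a*L/2+c*b*W/2,z0+h] for a in(-1,1) for b in(-1,1) for h in (0,H)])
def cylpts(D,H,x,y,z0=0):
    t=np.linspace(0,2*np.pi,40)[:-1]
    return np.array([[x+D/2*np.cos(a),y+D/2*np.sin(a),z0+h] for a in t for h in(0,H)])
def iou(masks,pf,pars):
    o=[]
    for cam,m in masks.items():
        r=np.zeros(m.shape,np.uint8); sh=4
        q=proj(cam,pf,pars[cam]).astype(np.float32)
        hull=cv2.convexHull(q)
        cv2.fillConvexPoly(r,np.round(hull*16).astype(np.int32),255,lineType=cv2.LINE_AA,shift=sh)
        r=r/255.; o.append(np.minimum(r,m).sum()/np.maximum(r,m).sum())
    return o
def fit(masks,mk,x0,scale,pars=None):
    pars=pars or {c:bot.camera_params(c) for c in masks}
    best=None
    for k in range(3):
        st=np.array(x0 if best is None else best.x)
        sim=np.array([st]+[st+np.eye(len(st))[i]*scale[i]*(.5**k) for i in range(len(st))])
        r=minimize(lambda v:-sum(iou(masks,mk(v),pars)),st,method="Nelder-Mead",options=dict(initial_simplex=sim,xatol=1e-5,fatol=1e-5,maxiter=200))
        best=r
    return best.x,iou(masks,mk(best.x),pars)
DIM=dict(a=(.18,.066,.044),b=(.148,.062,.04),c=(.118,.058,.042),d=(.088,.054,.04))
E
python3 - <<'E'
from h import *
import pickle
ts=["unit_a_mid","unit_b_mid","unit_c_mid","unit_d_mid","camera_mid","tray_top","tray_handle","fork_mouth","pin_head","tape_mid","mouse_mid","screws_mid","blank_mid"]
D={}
for c in ["top","side"]:
    bot.camera(c)
    for t in ts:
        for f in ["recognise","trace"]:
            try: r=getattr(bot,f)(c,t)
            except Exception as e: print(c,t,f,e); continue
            if f=="trace": D[c,t]=r
            print(c,t,f,[(round(float(i["score"]),2),np.round(i["xy"]).tolist(), int(i["mask"].sum()) if "mask" in i else "") for i in r])
pickle.dump(D,open("D0.pkl","wb"))
print(bot.get_obs()["time"])
E
```

```text
top unit_a_mid recognise [(0.82, [205.0, 266.0], '')]
top unit_a_mid trace [(0.73, [203.0, 266.0], 1431)]
top unit_b_mid recognise [(0.91, [252.0, 286.0], '')]
top unit_b_mid trace [(0.73, [253.0, 288.0], 1113)]
top unit_c_mid recognise [(0.87, [255.0, 221.0], '')]
top unit_c_mid trace [(0.79, [253.0, 224.0], 752)]
top unit_d_mid recognise [(0.94, [485.0, 325.0], ''), (0.9, [450.0, 279.0], ''), (0.65, [494.0, 271.0], '')]
top unit_d_mid trace [(0.97, [493.0, 271.0], 559), (0.6, [484.0, 326.0], 587), (0.57, [449.0, 279.0], 578)]
top camera_mid recognise [(0.93, [450.0, 240.0], '')]
top camera_mid trace [(0.9, [451.0, 242.0], 368), (0.52, [411.0, 287.0], 99)]
top tray_top recognise [(0.72, [346.0, 238.0], '')]
top tray_top trace [(0.96, [344.0, 241.0], 2784)]
top tray_handle recognise [(0.82, [345.0, 240.0], ''), (0.64, [448.0, 279.0], ''), (0.25, [217.0, 213.0], '')]
top tray_handle trace [(0.55, [345.0, 240.0], 2770)]
top fork_mouth recognise [(0.91, [347.0, 238.0], '')]
top fork_mouth trace [(0.92, [348.0, 237.0], 3912)]
top pin_head recognise [(0.58, [413.0, 286.0], '')]
top pin_he
[... 1594 characters left out ...]
(0.58, [324.0, 345.0], 287), (0.54, [349.0, 387.0], 1277)]
side pin_head recognise [(0.72, [323.0, 345.0], ''), (0.25, [356.0, 259.0], '')]
side pin_head trace [(0.67, [321.0, 344.0], 303)]
side tape_mid recognise [(0.67, [342.0, 139.0], ''), (0.45, [351.0, 383.0], '')]
side tape_mid trace [(0.63, [339.0, 153.0], 503)]
side mouse_mid recognise [(0.61, [224.0, 137.0], '')]
side mouse_mid trace [(0.63, [224.0, 140.0], 560)]
side screws_mid recognise [(0.97, [444.0, 288.0], ''), (0.28, [274.0, 155.0], '')]
side screws_mid trace [(0.67, [443.0, 286.0], 781), (0.16, [356.0, 257.0], 3930)]
side blank_mid recognise [(0.73, [410.0, 211.0], '')]
side blank_mid trace [(0.6, [413.0, 214.0], 1360)]
2.85
```

```bash
python3 - <<'E'
from h import *
import pickle
D=pickle.load(open("D0.pkl","rb"))
def near(c,t,xy): return min(D[c,t],key=lambda i:np.hypot(*(np.array(i["xy"])-xy)))["mask"].astype(float)
J={'a':((203,266),(278,155)),'b':((253,288),(268,196)),'c':((253,221),(340,179)),'d':((449,279),(348,385))}
for u,(t,s) in J.items():
    m={"top":near("top",f"unit_{u}_mid",t),"side":near("side",f"unit_{u}_mid",s)}
    p=ray("top",t,.03)
    mk=lambda v:boxpts(*DIM[u],v[0],v[1],v[2])
    x,io=fit(m,mk,[p[0],p[1],0.03],[.01,.01,.1]); 
    xt,iot=fit({"top":m["top"]},mk,x,[.005,.005,.05])
    xs,ios=fit({"side":m["side"]},mk,x,[.005,.005,.05])
    print(u,x[:2].round(4),np.degrees(x[2]).round(1),np.round(io,2),"top",xt.round(4),"side",xs.round(4))
m={"top":near("top","camera_mid",(450,240)),"side":near("side","unit_c_mid",(402,372))}
p=ray("top",(450,240),.03)
mk=lambda v:np.r_[cylpts(.064,.038,*v),cylpts(.036,.054,*v)]
print("cam",fit(m,mk,p[:2],[.01,.01]))
# tray: top face 200x100 at z=.024
for c,z in (("top",.024),("side",.024)):
    mm=near(c,"tray_top",(345,240) if c=="top" else (356,260))
    cv2.imwrite(f"pics/traymask_{c}.png",(mm*255).astype(np.uint8))
print("handle",ray("top",(303,245),.07),ray("side",(329,210),.07))
print("fork",ray("top",(387,222),.067))
for n,t,s in(("pin head",(416,287),(323,350)),):print(n,ray("top",t,.034),ray("side",s,.017))
print("shank",ray("top",(396,289),.006))
E
python3 - <<'E'
import cv2
i=cv2.imread("pics/top0.png")[180:310,280:480]; cv2.imwrite("pics/top0z.png",cv2.resize(i,None,fx=4,fy=4,interpolation=2))
i=cv2.imread("pics/side0.png")[190:370,260:420]; cv2.imwrite("pics/side0z.png",cv2.resize(i,None,fx=3.3,fy=3.3,interpolation=2))
E
```

```text
a [0.5134 0.3587] 1.9 [0.89 0.9 ] top [0.5156 0.3559 0.067 ] side [0.5129 0.3634 0.0445]
b [0.4433 0.2011] -1.9 [0.92 0.86] top [ 0.4419  0.2    -0.0415] side [ 0.4452  0.2084 -0.0642]
c [0.6572 0.1987] 1.9 [0.85 0.84] top [0.6598 0.1986 0.0365] side [ 0.6575  0.2057 -0.0044]
d [ 0.4613 -0.3991] 1.3 [0.85 0.89] top [ 0.4613 -0.4011  0.0654] side [ 0.4609 -0.3973  0.0218]
cam (array([ 0.57873513, -0.40811192]), [np.float64(0.8235548457119662), np.float64(0.8548451489218729)])
handle [0.56677836 0.04365566 0.07      ] [0.5706955  0.04685706 0.07      ]
fork [ 0.63267191 -0.2129675   0.067     ]
pin head [ 0.43531221 -0.29778355  0.034     ] [ 0.43375302 -0.29676606  0.017     ]
shank [ 0.43214325 -0.24061691  0.006     ]
```

View pics/top0z.png

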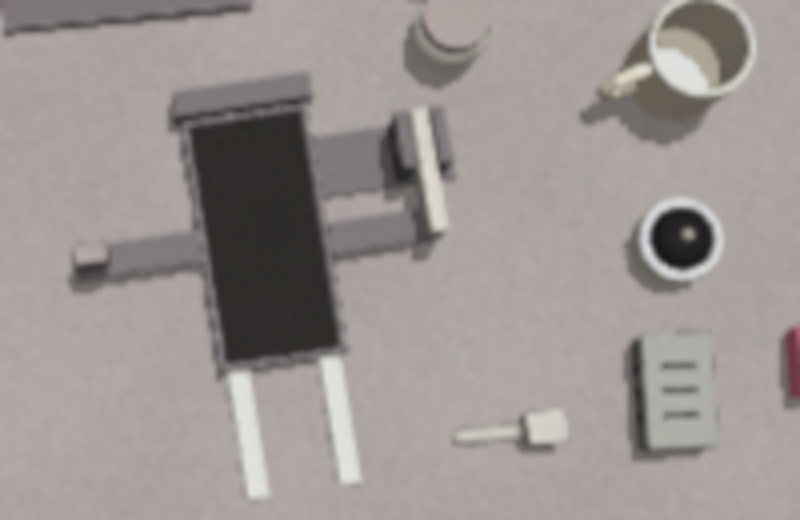

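View pics/side0z.png

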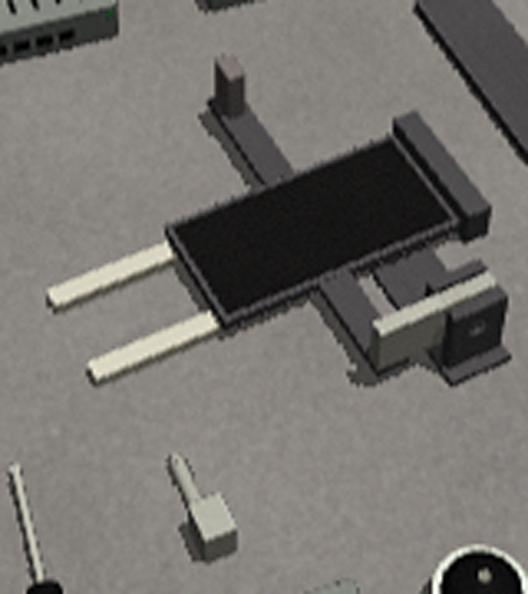

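```bash
cat >> h.py <<'E'
def mat(cam,im,seed,z=.024,thr=52):
    g=im.max(axis=2); m=(g<thr).astype(np.uint8)
    n,l,st,ce=cv2.connectedComponentsWithStats(m,connectivity=4)
    k=l[seed[1],seed[0]]; 
    if k==0: print("seed not dark",g[seed[1],seed[0]]); return None
    mm=(l==k).astype(np.uint8); mm=cv2.morphologyEx(mm,cv2.MORPH_OPEN,np.ones((5,5)))
    c=max(cv2.findContours(mm,0,2)[0],key=cv2.contourArea)[:,0,:]
    par=bot.camera_params(cam)
    P=np.array([ray(cam,q,z,par)[:2] for q in c])
    return cv2.minAreaRect((P*1000).astype(np.float32))
E
python3 - <<'E'
from h import *
for c,s in(("top",(345,240)),("side",(356,260))):
    im=bot.camera(c); print(im[s[1],s[0]], c)
    for t in (40,48,56): print(mat(c,im,s,thr=t))
E
```

```text
[46 43 42] top
seed not dark 46
None
((597.8480224609375, -92.08373260498047), (50.0234375, 60.146202087402344), 88.78632354736328)
((591.6511840820312, -87.32896423339844), (183.6349334716797, 83.71089172363281), 7.627829551696777)
[19 20 20] side
((589.5571899414062, -85.03611755371094), (190.10731506347656, 89.00382995605469), 7.552001953125)
((589.5594482421875, -84.62979125976562), (190.20391845703125, 90.27281188964844), 7.579811096191406)
((589.6814575195312, -84.27256774902344), (190.5704345703125, 91.07893371582031), 7.521357536315918)
```

```bash
python3 -m jog '[{"rotation":[0,0,-5],"travel":[30,-38,0],"jaw":1},{"rotation":[0,0,-5],"travel":[30,-38,0],"jaw":1},{"rotation":[0,0,-5],"travel":[30,-38,0],"jaw":1},{"rotation":[0,0,-5],"travel":[30,-38,0],"jaw":1},{"rotation":[0,0,-5],"travel":[30,-38,0],"jaw":1},{"rotation":[0,0,-5],"travel":[30,-38,0],"jaw":1}]' 40; python3 -c "
from workcell import bot;print(bot.get_obs()['q'])"
```

```text
time: 3.7
ee_pos: [0.3959, 0.2769, 0.2314]
tcp_rot: [-90.0, -0.0, 36.8]
wrist_force: [-0.2, 0.9, 0.8]
opening: 0.0856
[ 3.49665441e+01 -4.19209677e+00  8.73367174e-01  9.50342869e+01
 -7.30056254e-04  8.81471788e+01]
```

```bash
python3 -m jog '[{"rotation":[0,0,-5],"travel":[29,-38,0],"jaw":1},{"rotation":[0,0,-5],"travel":[29,-38,0],"jaw":1},{"rotation":[0,0,-5],"travel":[29,-38,0],"jaw":1},{"rotation":[0,0,-5],"travel":[29,-38,0],"jaw":1},{"rotation":[0,0,-5],"travel":[29,-38,0],"jaw":1},{"rotation":[0,0,-4.4],"travel":[28,-38,0],"jaw":1},{"rotation":[0,0,0],"travel":[0,0,-50],"jaw":1},{"rotation":[0,0,0],"travel":[0,0,0],"jaw":1}]' 40; python3 - <<'E'
from h import *
print(bot.get_obs()["tcp_rot"])
par=bot.camera_params("wrist");im=bot.camera("wrist");
h=[.571,.047,.07]; 
for P in ([.571,.047,.07],[.5895,-.086,.024]):
    q=proj("wrist",P,par)[0]; print(q); cv2.circle(im,(int(q[0]),int(q[1])),4,(255,0,0),1)
cv2.imwrite("pics/w1.png",im[:,:,::-1])
E
```

```text
time: 4.7
ee_pos: [0.5662, 0.0496, 0.1774]
tcp_rot: [-90.0, 0.4, 7.5]
wrist_force: [-0.0, 0.7, 0.5]
opening: 0.0852
[-89.97815467   0.4172774    7.5322977 ]
[325.91019145 234.35303559]
[325.01509975 361.79706859]
```

View pics/w1.png

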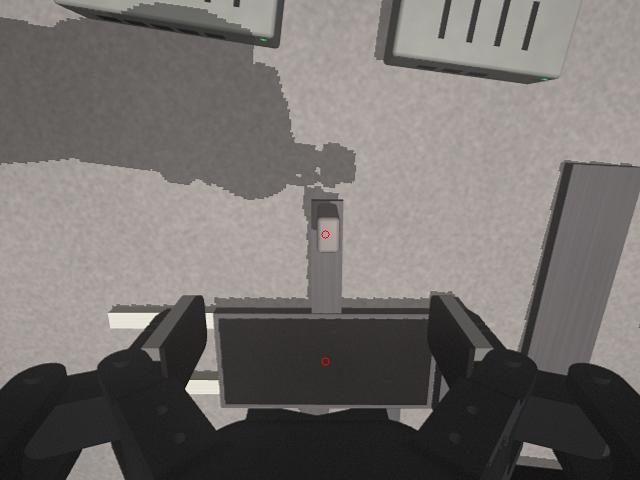

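```bash
python3 -m jog '[{"rotation":[0,0,0],"travel":[0,0,-40],"jaw":1},{"rotation":[0,0,0],"travel":[0,0,-40],"jaw":1},{"rotation":[0,0,0],"travel":[0,0,0],"jaw":1},{"rotation":[0,0,0],"travel":[0,0,0],"jaw":1}]'
```

```text
time: 5.25
ee_pos: [0.5692, 0.0507, 0.1045]
tcp_rot: [-90.0, -0.2, 7.6]
wrist_force: [0.3, -0.3, 0.7]
opening: 0.0854
```

```bash
python3 -m jog '[{"rotation":[0,0,0],"travel":[2.5,-3.5,-30],"jaw":1},{"rotation":[0,0,0],"travel":[0,0,-37],"jaw":1},{"rotation":[0,0,0],"travel":[0,0,0],"jaw":1},{"rotation":[0,0,0],"travel":[0,0,0],"jaw":-1},{"rotation":[0,0,0],"travel":[0,0,0],"jaw":-1},{"rotation":[0,0,0],"travel":[0,0,0],"jaw":-1},{"rotation":[0,0,0],"travel":[0,0,0],"jaw":-1},{"rotation":[0,0,0],"travel":[0,0,0],"jaw":-1}]' 40
```

```text
time: 6.25
ee_pos: [0.5714, 0.0468, 0.0353]
tcp_rot: [-90.0, -0.1, 7.6]
wrist_force: [1.0, 1.3, 7.5]
opening: 0.0153
```

```bash
python3 -m jog '[{"rotation":[0,0,0],"travel":[-10,-1.3,0],"jaw":-1},{"rotation":[0,0,0],"travel":[-10,-1.3,0],"jaw":-1},{"rotation":[0,0,0],"travel":[-10,-1.3,0],"jaw":-1},{"rotation":[0,0,0],"travel":[-10,-1.3,0],"jaw":-1},{"rotation":[0,0,0],"travel":[-10,-1.3,0],"jaw":-1},{"rotation":[0,0,0],"travel":[-10,-1.3,0],"jaw":-1},{"rotation":[0,0,0],"travel":[-10,-1.3,0],"jaw":-1},{"rotation":[0,0,0],"travel":[-8,-1,0],"jaw":-1}]'; python3 -m jog '[{"rotation":[0,0,0],"travel":[0,0,0],"jaw":-1},{"rotation":[0,0,0],"travel":[0,0,0],"jaw":-1},{"rotation":[0,0,0],"travel":[0,0,0],"jaw":0},{"rotation":[0,0,0],"travel":[0,0,0],"jaw":0},{"rotation":[0,0,0],"travel":[0,0,0],"jaw":0},{"rotation":[0,0,0],"travel":[0,0,0],"jaw":0}]'
```

```text
time: 7.25
ee_pos: [0.4932, 0.0364, 0.0353]
tcp_rot: [-90.0, -0.2, 7.6]
wrist_force: [4.9, -0.6, 5.9]
opening: 0.0157
time: 8.0
ee_pos: [0.4924, 0.0366, 0.0341]
tcp_rot: [-90.0, 0.0, 7.6]
wrist_force: [-0.2, 0.6, 0.0]
opening: 0.0424
```

```bash
python3 -m jog '[{"rotation":[0,0,0],"travel":[0,0,60],"jaw":1},{"rotation":[0,0,0],"travel":[0,0,60],"jaw":1},{"rotation":[0,0,9.4],"travel":[2.5,36,3],"jaw":1},{"rotation":[0,0,9.4],"travel":[2.5,36,3],"jaw":1},{"rotation":[0,0,9.4],"travel":[2.5,36,3],"jaw":1},{"rotation":[0,0,9.4],"travel":[2.5,36,3],"jaw":1},{"rotation":[0,0,9.4],"travel":[2.5,36,3],"jaw":1},{"rotation":[0,0,9.4],"travel":[2.5,36,3],"jaw":1}]'; python3 -m jog '[{"rotation":[0,0,9.4],"travel":[2.5,36,3],"jaw":1},{"rotation":[0,0,9.4],"travel":[2.5,36,3],"jaw":1},{"rotation":[0,0,9.4],"travel":[2.5,36,3],"jaw":1},{"rotation":[0,0,0],"travel":[0,0,0],"jaw":1},{"rotation":[0,0,0],"travel":[0,0,0],"jaw":1}]';cat >> h.py <<'E'
def look(name,box=None):
    par=bot.camera_params("wrist");im=bot.camera("wrist");o=im.copy()
    if box is not None:
        q=proj("wrist",box,par); hull=cv2.convexHull(q.astype(np.float32)); cv2.polylines(o,[np.int32(hull)],True,(255,0,0),1)
        for p in q: cv2.circle(o,tuple(np.int32(p).tolist()),2,(255,255,0),1)
    cv2.imwrite(f"pics/{name}.png",o[:,:,::-1]); return im,par
E
python3 - <<'E'
from h import *
from h import look
look("wa",boxpts(*DIM['a'],.514,.36,.035))
E
```

```text
time: 9.0
ee_pos: [0.5076, 0.2538, 0.1723]
tcp_rot: [-90.0, 0.0, 64.3]
wrist_force: [0.6, -0.6, -0.0]
opening: 0.0849
time: 9.62
ee_pos: [0.5149, 0.3603, 0.1809]
tcp_rot: [-90.0, 0.0, 92.1]
wrist_force: [-0.1, -0.5, 0.4]
opening: 0.0855
```

View pics/wa.png

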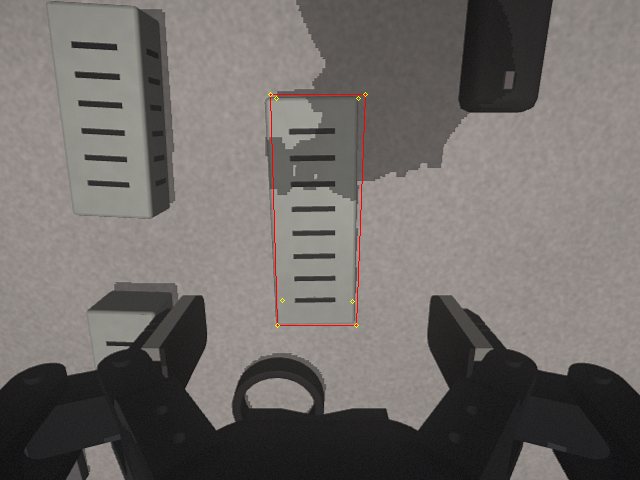

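```bash
python3 -m jog '[{"rotation":[0,0,1],"travel":[-1,-2,-45],"jaw":1},{"rotation":[0,0,0],"travel":[0,0,-45],"jaw":1},{"rotation":[0,0,0],"travel":[0,0,-45],"jaw":1},{"rotation":[0,0,0],"travel":[0,0,-32],"jaw":1},{"rotation":[0,0,0],"travel":[0,0,0],"jaw":1},{"rotation":[0,0,0],"travel":[0,0,0],"jaw":-1},{"rotation":[0,0,0],"travel":[0,0,0],"jaw":-1},{"rotation":[0,0,0],"travel":[0,0,0],"jaw":-1}]' 60;  python3 -m jog '[{"rotation":[0,0,0],"travel":[0,0,0],"jaw":-1},{"rotation":[0,0,0],"travel":[0,0,0],"jaw":-1}]'
```

```text
time: 10.68
ee_pos: [0.5152, 0.359, 0.0169]
tcp_rot: [-90.2, -0.1, 93.2]
wrist_force: [-1.1, -2.1, 6.1]
opening: 0.0649
time: 10.92
ee_pos: [0.5152, 0.359, 0.0169]
tcp_rot: [-90.2, -0.1, 93.1]
wrist_force: [-0.1, -2.1, 6.6]
opening: 0.0648
```

```bash
python3 -m jog '[{"rotation":[0,0,0],"travel":[0,0,25],"jaw":-1},{"rotation":[0,0,0],"travel":[0,0,50],"jaw":-1},{"rotation":[0,0,0],"travel":[0,0,45],"jaw":-1},{"rotation":[0,0,0],"travel":[0,0,0],"jaw":-1}]'; python3 - <<'E'
from h import *
im=bot.camera("top"); cv2.imwrite("pics/t2.png",im[:,:,::-1])
print(mat("top",im,(347,278),thr=56))
im=bot.camera("side"); cv2.imwrite("pics/s2.png",im[:,:,::-1])
print(mat("side",im,(325,275),thr=45))
E
```

```text
time: 11.42
ee_pos: [0.5157, 0.3597, 0.1389]
tcp_rot: [-90.3, -0.2, 93.2]
wrist_force: [1.0, -0.3, -6.2]
opening: 0.0645
((510.4371337890625, -97.95694732666016), (184.5448760986328, 84.24127197265625), 7.720005035400391)
((508.45489501953125, -95.8388671875), (189.91241455078125, 89.22669219970703), 7.581260681152344)
```

View pics/s2.png

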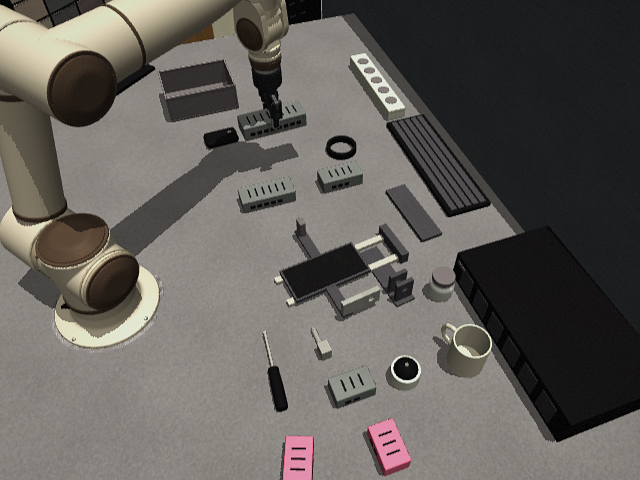

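View pics/t2.png

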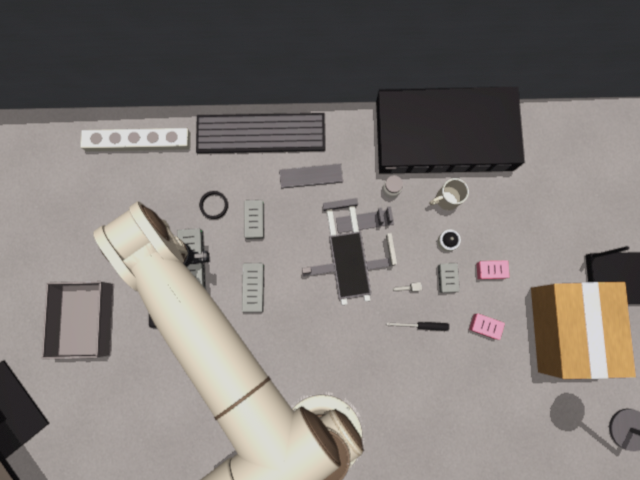

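```bash
python3 -m jog '[{"rotation":[0,0,0],"travel":[0,-25,0],"jaw":-1},{"rotation":[0,0,0.5],"travel":[0,-45,0],"jaw":-1},{"rotation":[0,0,0.5],"travel":[-0.5,-45,0],"jaw":-1},{"rotation":[0,0,0.5],"travel":[-0.5,-45,0],"jaw":-1},{"rotation":[0,0,0.5],"travel":[-0.5,-45,0],"jaw":-1},{"rotation":[0,0,0.5],"travel":[-0.5,-45,0],"jaw":-1},{"rotation":[0,0,0.5],"travel":[-0.5,-45,0],"jaw":-1},{"rotation":[0,0,0.5],"travel":[-0.5,-45,0],"jaw":-1}]'; python3 -m jog '[{"rotation":[0,0,0.5],"travel":[-0.5,-45,0],"jaw":-1},{"rotation":[0,0,0.4],"travel":[-0.5,-45,0],"jaw":-1},{"rotation":[0,0,0],"travel":[0,-27,0],"jaw":-1},{"rotation":[0,0,0],"travel":[0,0,0],"jaw":-1},{"rotation":[0,0,0],"travel":[0,0,0],"jaw":-1}]'
```

```text
time: 12.52
ee_pos: [0.5098, 0.0171, 0.1319]
tcp_rot: [-89.8, -0.0, 96.7]
wrist_force: [1.4, -0.4, -5.4]
opening: 0.0654
time: 13.15
ee_pos: [0.5094, -0.098, 0.1328]
tcp_rot: [-89.9, -0.1, 97.6]
wrist_force: [0.3, 0.6, -5.5]
opening: 0.0648
```

```bash
python3 -m jog '[{"rotation":[0,0,0],"travel":[2.5,1,-35],"jaw":-1},{"rotation":[0,0,0],"travel":[0,0,-35],"jaw":-1},{"rotation":[0,0,0],"travel":[0,0,-14],"jaw":-1},{"rotation":[0,0,0],"travel":[0,0,-4],"jaw":-1},{"rotation":[0,0,0],"travel":[0,0,0],"jaw":-1},{"rotation":[0,0,0],"travel":[0,0,0],"jaw":-1}]'
```

```text
time: 13.9
ee_pos: [0.5133, -0.0975, 0.0476]
tcp_rot: [-90.1, 0.0, 97.6]
wrist_force: [0.5, -0.0, -5.9]
opening: 0.0651
```

```bash
python3 -m jog '[{"rotation":[0,0,0],"travel":[0,0,-4],"jaw":-1},{"rotation":[0,0,0],"travel":[0,0,-2],"jaw":-1},{"rotation":[0,0,0],"travel":[0,0,0],"jaw":-1}]'
```

```text
time: 14.28
ee_pos: [0.5129, -0.0975, 0.0409]
tcp_rot: [-90.1, 0.0, 97.6]
wrist_force: [-1.1, -0.6, 0.9]
opening: 0.0648
```

```bash
python3 -m jog '[{"rotation":[0,0,0],"travel":[0,0,0],"jaw":1},{"rotation":[0,0,0],"travel":[0,0,0],"jaw":1},{"rotation":[0,0,0],"travel":[0,0,0],"jaw":1},{"rotation":[0,0,0],"travel":[0,0,30],"jaw":1},{"rotation":[0,0,0],"travel":[0,0,60],"jaw":1},{"rotation":[0,0,0],"travel":[0,0,60],"jaw":1},{"rotation":[0,0,0],"travel":[0,0,0],"jaw":1},{"rotation":[0,0,0],"travel":[0,0,0],"jaw":1}]'
python3 - <<'E'
from h import *
look("wa2",np.r_[boxpts(*DIM['a'],.512,-.0975,np.radians(7.6),.024)])
E
```

```text
time: 15.28
ee_pos: [0.5126, -0.0974, 0.19]
tcp_rot: [-90.0, 0.0, 97.6]
wrist_force: [-0.8, -0.2, 0.3]
opening: 0.0854
```

View pics/wa2.png

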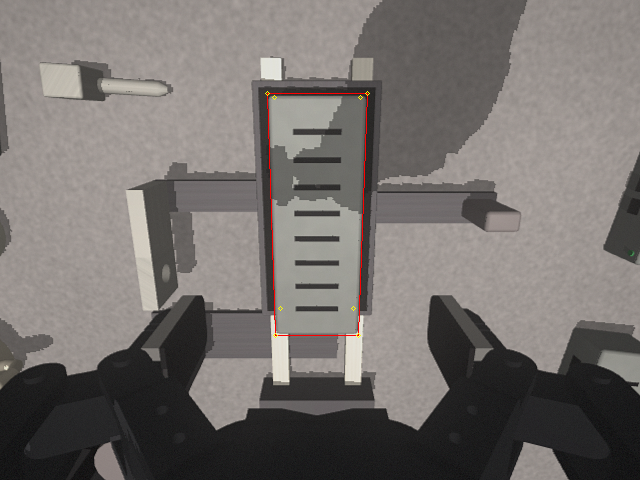

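```bash
python3 -m jog '[{"rotation":[0,0,-1.2],"travel":[-8.6,37.4,0],"jaw":1},{"rotation":[0,0,-1.2],"travel":[-8.6,37.4,0],"jaw":1},{"rotation":[0,0,-1.2],"travel":[-8.6,37.4,0],"jaw":1},{"rotation":[0,0,-1.2],"travel":[-8.6,37.4,0],"jaw":1},{"rotation":[0,0,-1.2],"travel":[-8.6,37.4,-5],"jaw":1},{"rotation":[0,0,-1.2],"travel":[-8.6,37.4,-5],"jaw":1},{"rotation":[0,0,-1.2],"travel":[-8.6,37.4,-5],"jaw":1},{"rotation":[0,0,-1.2],"travel":[-8.6,37.4,-5],"jaw":1}]'; python3 -m jog '[{"rotation":[0,0,0],"travel":[0,0,0],"jaw":1},{"rotation":[0,0,0],"travel":[0,0,0],"jaw":1}]'
cat >> h.py <<'E'
def wfit(u,x0,name):
    import json
    par=bot.camera_params("wrist");im=bot.camera("wrist");o=im.copy()
    r=bot.trace("wrist",f"unit_{u}_mid"); q0=proj("wrist",[x0[0],x0[1],.03],par)[0]
    print([(round(float(i["score"]),2),np.round(i["xy"]).tolist(),int(i["mask"].sum())) for i in r])
    if r:
        m=min(r,key=lambda i:np.hypot(*(np.array(i["xy"])-q0)))["mask"].astype(float)
        x,io=fit({"wrist":m},lambda v:boxpts(*DIM[u],*v),x0,[.005,.005,.05],{"wrist":par})
        print("fit",x[:2].round(4),np.degrees(x[2]).round(2),io)
        q=proj("wrist",boxpts(*DIM[u],*x),par); cv2.polylines(o,[np.int32(cv2.convexHull(q.astype(np.float32)))],True,(255,0,0),1)
    cv2.imwrite(f"pics/{name}.png",o[:,:,::-1])
E
python3 - <<'E'
from h import *
wfit("b",[.443,.201,-.035],"wb")
E
```

```text
time: 16.32
ee_pos: [0.4427, 0.2027, 0.1684]
tcp_rot: [-89.9, 0.1, 87.9]
wrist_force: [0.4, 0.5, 0.5]
opening: 0.0852
time: 16.58
ee_pos: [0.4434, 0.2014, 0.1693]
tcp_rot: [-89.9, 0.1, 88.0]
wrist_force: [0.5, -0.0, 0.3]
opening: 0.0854
[(0.94, [320.0, 211.0], 15729)]
fit [0.4447 0.2014] -1.04 [np.float64(0.9540310162557998)]
```

View pics/wb.png

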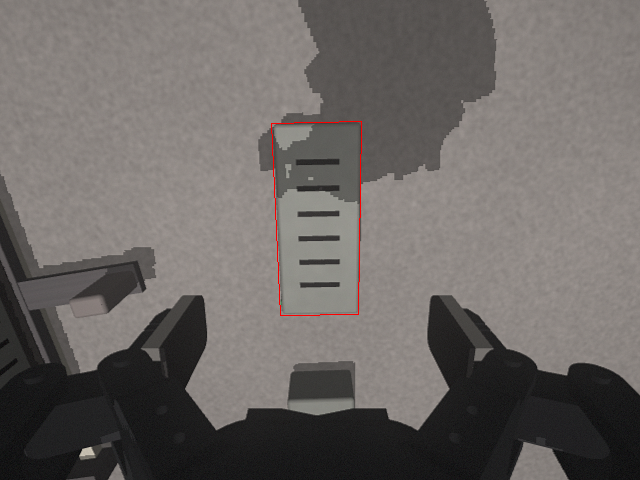

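```bash
python3 -m jog '[{"rotation":[0,0,1],"travel":[1,0,-45],"jaw":1},{"rotation":[0,0,0],"travel":[0,0,-45],"jaw":1},{"rotation":[0,0,0],"travel":[0,0,-40],"jaw":1},{"rotation":[0,0,0],"travel":[0,0,-28],"jaw":1},{"rotation":[0,0,0],"travel":[0,0,0],"jaw":1},{"rotation":[0,0,0],"travel":[0,0,0],"jaw":-1},{"rotation":[0,0,0],"travel":[0,0,0],"jaw":-1},{"rotation":[0,0,0],"travel":[0,0,0],"jaw":-1}]' 60;  python3 -m jog '[{"rotation":[0,0,0],"travel":[0,0,0],"jaw":-1},{"rotation":[0,0,0],"travel":[0,0,0],"jaw":-1}]'
```

```text
time: 17.68
ee_pos: [0.446, 0.2021, 0.0143]
tcp_rot: [-90.2, -0.1, 89.0]
wrist_force: [0.1, -0.7, 7.2]
opening: 0.0608
time: 17.92
ee_pos: [0.446, 0.2021, 0.0143]
tcp_rot: [-90.2, -0.1, 89.0]
wrist_force: [-0.2, -1.9, 7.3]
opening: 0.061
```

```bash
python3 -m jog '[{"rotation":[0,0,0],"travel":[0,0,25],"jaw":-1},{"rotation":[0,0,0],"travel":[0,0,50],"jaw":-1},{"rotation":[0,0,0],"travel":[0,0,55],"jaw":-1},{"rotation":[0,0,0],"travel":[3.3,-15,5],"jaw":-1},{"rotation":[0,0,1],"travel":[7,-32,0],"jaw":-1},{"rotation":[0,0,1.3],"travel":[9,-40,0],"jaw":-1},{"rotation":[0,0,1.3],"travel":[9,-40,0],"jaw":-1},{"rotation":[0,0,1.3],"travel":[9,-40,0],"jaw":-1}]'; python3 -m jog '[{"rotation":[0,0,1.3],"travel":[9,-40,0],"jaw":-1},{"rotation":[0,0,1.3],"travel":[9,-40,0],"jaw":-1},{"rotation":[0,0,1.1],"travel":[7,-32,0],"jaw":-1},{"rotation":[0,0,0],"travel":[3.7,-20,0],"jaw":-1},{"rotation":[0,0,0],"travel":[0,0,0],"jaw":-1},{"rotation":[0,0,0],"travel":[0,0,0],"jaw":-1}]'
```

```text
time: 18.92
ee_pos: [0.4816, 0.033, 0.146]
tcp_rot: [-89.9, 0.0, 93.9]
wrist_force: [0.6, 0.1, -4.7]
opening: 0.0604
time: 19.68
ee_pos: [0.5105, -0.0967, 0.1469]
tcp_rot: [-90.0, -0.0, 97.6]
wrist_force: [0.9, 0.6, -5.4]
opening: 0.0606
```

```bash
python3 -m jog '[{"rotation":[0,0,0],"travel":[1.5,0,-30],"jaw":-1},{"rotation":[0,0,0],"travel":[0,0,-22],"jaw":-1},{"rotation":[0,0,0],"travel":[0,0,-5],"jaw":-1},{"rotation":[0,0,0],"travel":[0,0,-4],"jaw":-1},{"rotation":[0,0,0],"travel":[0,0,-1],"jaw":-1},{"rotation":[0,0,0],"travel":[0,0,0],"jaw":-1}]'
```

```text
time: 20.42
ee_pos: [0.5126, -0.0972, 0.0859]
tcp_rot: [-90.0, 0.0, 97.6]
wrist_force: [0.7, 0.1, -4.8]
opening: 0.0607
```

```bash
python3 -m jog '[{"rotation":[0,0,0],"travel":[0,0,-2.5],"jaw":-1},{"rotation":[0,0,0],"travel":[0,0,-1.5],"jaw":-1},{"rotation":[0,0,0],"travel":[0,0,0],"jaw":-1}]'
```

```text
time: 20.8
ee_pos: [0.5126, -0.0973, 0.0824]
tcp_rot: [-90.1, 0.0, 97.6]
wrist_force: [-3.0, 0.6, 4.4]
opening: 0.0605
```

Touching. Release, rise, and look.

```bash
python3 -m jog '[{"rotation":[0,0,0],"travel":[0,0,0],"jaw":1},{"rotation":[0,0,0],"travel":[0,0,0],"jaw":1},{"rotation":[0,0,0],"travel":[0,0,0],"jaw":1},{"rotation":[0,0,0],"travel":[0,0,30],"jaw":1},{"rotation":[0,0,0],"travel":[0,0,50],"jaw":1},{"rotation":[0,0,0],"travel":[0,0,50],"jaw":1},{"rotation":[0,0,0],"travel":[0,0,0],"jaw":1},{"rotation":[0,0,0],"travel":[0,0,0],"jaw":1}]'
python3 - <<'E'
from h import *
look("wb2",boxpts(*DIM['b'],.511,-.097,np.radians(7.6),.068))
E
```

```text
time: 21.8
ee_pos: [0.5123, -0.0972, 0.2107]
tcp_rot: [-90.0, -0.0, 97.6]
wrist_force: [0.3, 0.5, -0.0]
opening: 0.086
```

View pics/wb2.png

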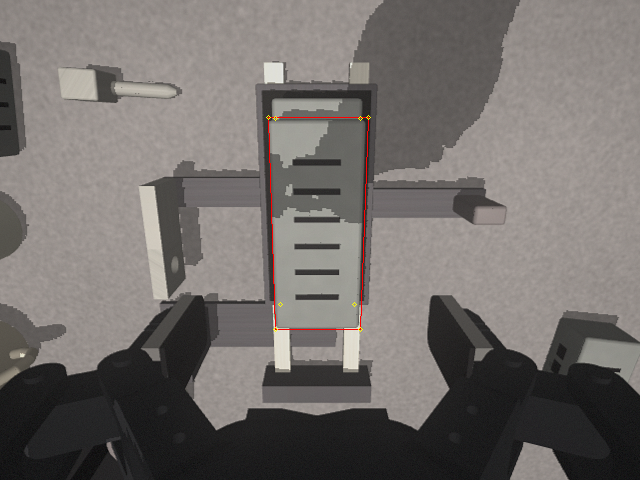

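```bash
python3 -m jog '[{"rotation":[0,0,-0.7],"travel":[18.2,37.2,0],"jaw":1},{"rotation":[0,0,-0.7],"travel":[18.2,37.2,0],"jaw":1},{"rotation":[0,0,-0.7],"travel":[18.2,37.2,0],"jaw":1},{"rotation":[0,0,-0.7],"travel":[18.2,37.2,0],"jaw":1},{"rotation":[0,0,-0.7],"travel":[18.2,37.2,-10],"jaw":1},{"rotation":[0,0,-0.7],"travel":[18.2,37.2,-10],"jaw":1},{"rotation":[0,0,-0.7],"travel":[18.2,37.2,-10],"jaw":1},{"rotation":[0,0,-0.7],"travel":[18.2,37.2,-10],"jaw":1}]'; python3 -m jog '[{"rotation":[0,0,0],"travel":[0,0,0],"jaw":1},{"rotation":[0,0,0],"travel":[0,0,0],"jaw":1}]'
python3 - <<'E'
from h import *
wfit("c",[.658,.2,.033],"wc")
E
```

```text
time: 22.85
ee_pos: [0.6578, 0.2015, 0.169]
tcp_rot: [-89.9, 0.0, 92.0]
wrist_force: [0.5, 0.9, 0.6]
opening: 0.0855
time: 23.1
ee_pos: [0.6573, 0.2001, 0.17]
tcp_rot: [-89.9, 0.0, 92.0]
wrist_force: [0.2, 0.0, 0.8]
opening: 0.0857
[(0.91, [314.0, 214.0], 12002), (0.27, [86.0, 345.0], 6590), (0.21, [19.0, 211.0], 6064)]
fit [0.6574 0.1982] 0.29 [np.float64(0.9503735710008523)]
```

View pics/wc.png

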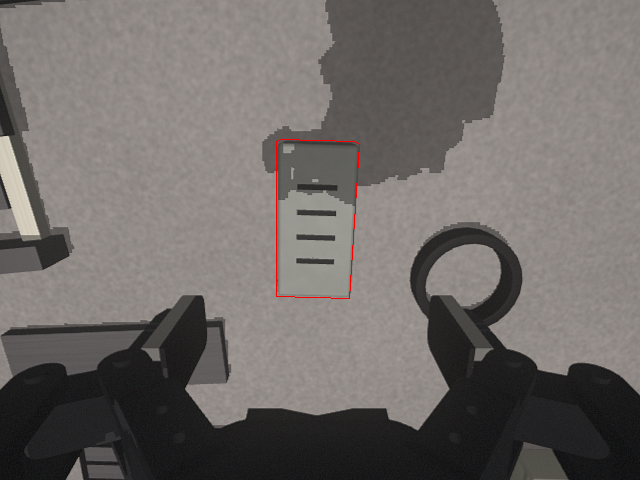

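```bash
python3 -m jog '[{"rotation":[0,0,-1.5],"travel":[0,-2,-45],"jaw":1},{"rotation":[0,0,0],"travel":[0,0,-45],"jaw":1},{"rotation":[0,0,0],"travel":[0,0,-40],"jaw":1},{"rotation":[0,0,0],"travel":[0,0,-28],"jaw":1},{"rotation":[0,0,0],"travel":[0,0,0],"jaw":1},{"rotation":[0,0,0],"travel":[0,0,0],"jaw":-1},{"rotation":[0,0,0],"travel":[0,0,0],"jaw":-1},{"rotation":[0,0,0],"travel":[0,0,0],"jaw":-1}]' 60;  python3 -m jog '[{"rotation":[0,0,0],"travel":[0,0,0],"jaw":-1},{"rotation":[0,0,0],"travel":[0,0,0],"jaw":-1}]'
```

```text
time: 24.2
ee_pos: [0.6591, 0.1985, 0.016]
tcp_rot: [-90.2, -0.0, 90.5]
wrist_force: [-0.3, -0.9, 7.4]
opening: 0.057
time: 24.45
ee_pos: [0.6591, 0.1985, 0.016]
tcp_rot: [-90.2, -0.0, 90.5]
wrist_force: [-1.1, -0.8, 8.5]
opening: 0.0567
```

```bash
python3 -m jog '[{"rotation":[0,0,0],"travel":[0,0,25],"jaw":-1},{"rotation":[0,0,0],"travel":[0,0,50],"jaw":-1},{"rotation":[0,0,0],"travel":[0,0,55],"jaw":-1},{"rotation":[0,0,0],"travel":[-7,-15,45],"jaw":-1},{"rotation":[0,0,1],"travel":[-15,-31,10],"jaw":-1},{"rotation":[0,0,1],"travel":[-20,-40,0],"jaw":-1},{"rotation":[0,0,1],"travel":[-20,-40,0],"jaw":-1},{"rotation":[0,0,1],"travel":[-20,-40,0],"jaw":-1}]'; python3 -m jog '[{"rotation":[0,0,1],"travel":[-20,-40,0],"jaw":-1},{"rotation":[0,0,1],"travel":[-20,-40,0],"jaw":-1},{"rotation":[0,0,1],"travel":[-17,-35,0],"jaw":-1},{"rotation":[0,0,0.1],"travel":[-7.5,-14.5,0],"jaw":-1},{"rotation":[0,0,0],"travel":[0,0,0],"jaw":-1},{"rotation":[0,0,0],"travel":[0,0,0],"jaw":-1}]'
```

```text
time: 25.45
ee_pos: [0.5751, 0.0312, 0.1989]
tcp_rot: [-90.1, 0.0, 94.5]
wrist_force: [0.7, -1.1, -2.7]
opening: 0.0567
time: 26.2
ee_pos: [0.5118, -0.0964, 0.1984]
tcp_rot: [-90.0, -0.0, 97.6]
wrist_force: [0.9, 0.2, -2.7]
opening: 0.0565
```

```bash
python3 -m jog '[{"rotation":[0,0,0],"travel":[1,0,-35],"jaw":-1},{"rotation":[0,0,0],"travel":[0,0,-25],"jaw":-1},{"rotation":[0,0,0],"travel":[0,0,-8],"jaw":-1},{"rotation":[0,0,0],"travel":[0,0,-4],"jaw":-1},{"rotation":[0,0,0],"travel":[0,0,-0.5],"jaw":-1},{"rotation":[0,0,0],"travel":[0,0,0],"jaw":-1}]'
```

```text
time: 26.95
ee_pos: [0.5128, -0.0971, 0.1267]
tcp_rot: [-90.1, 0.0, 97.6]
wrist_force: [-0.1, -0.5, -3.6]
opening: 0.0565
```

```bash
python3 -m jog '[{"rotation":[0,0,0],"travel":[0,0,-2],"jaw":-1},{"rotation":[0,0,0],"travel":[0,0,-1],"jaw":-1},{"rotation":[0,0,0],"travel":[0,0,0],"jaw":-1}]'
```

```text
time: 27.32
ee_pos: [0.5127, -0.0972, 0.1239]
tcp_rot: [-90.1, 0.0, 97.6]
wrist_force: [-2.5, -0.2, 5.6]
opening: 0.0567
```

```bash
python3 -m jog '[{"rotation":[0,0,0],"travel":[0,0,0],"jaw":1},{"rotation":[0,0,0],"travel":[0,0,0],"jaw":1},{"rotation":[0,0,0],"travel":[0,0,0],"jaw":1},{"rotation":[0,0,0],"travel":[0,0,30],"jaw":1},{"rotation":[0,0,0],"travel":[0,0,50],"jaw":1},{"rotation":[0,0,0],"travel":[0,0,50],"jaw":1},{"rotation":[0,0,0],"travel":[0,0,0],"jaw":1},{"rotation":[0,0,0],"travel":[0,0,0],"jaw":1}]'
python3 - <<'E'
from h import *
look("wc2",boxpts(*DIM['c'],.511,-.097,np.radians(7.6),.108))
E
```

```text
time: 28.32
ee_pos: [0.5124, -0.0971, 0.2522]
tcp_rot: [-90.0, -0.0, 97.6]
wrist_force: [0.3, 0.1, -0.4]
opening: 0.0853
```

View pics/wc2.png

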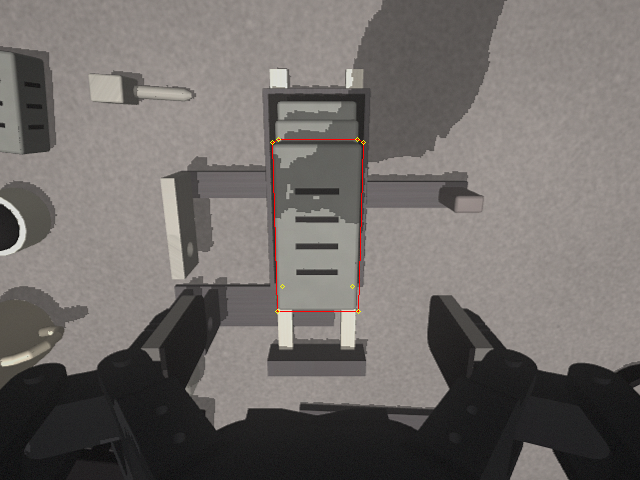

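```bash
python3 -m jog '[{"rotation":[0,0,-0.8],"travel":[-6.4,-37.9,0],"jaw":1},{"rotation":[0,0,-0.8],"travel":[-6.4,-37.9,0],"jaw":1},{"rotation":[0,0,-0.8],"travel":[-6.4,-37.9,0],"jaw":1},{"rotation":[0,0,-0.8],"travel":[-6.4,-37.9,0],"jaw":1},{"rotation":[0,0,-0.8],"travel":[-6.4,-37.9,-20],"jaw":1},{"rotation":[0,0,-0.8],"travel":[-6.4,-37.9,-20],"jaw":1},{"rotation":[0,0,-0.6],"travel":[-6.4,-37.9,-20],"jaw":1},{"rotation":[0,0,-0.6],"travel":[-6.4,-37.9,-20],"jaw":1}]'; python3 -m jog '[{"rotation":[0,0,0],"travel":[0,0,0],"jaw":1},{"rotation":[0,0,0],"travel":[0,0,0],"jaw":1}]'
python3 - <<'E'
from h import *
wfit("d",[.461,-.4,.033],"wd")
E
```

```text
time: 29.38
ee_pos: [0.4603, -0.4011, 0.1704]
tcp_rot: [-89.9, -0.1, 91.6]
wrist_force: [0.1, -0.5, 1.0]
opening: 0.0853
time: 29.62
ee_pos: [0.4608, -0.3998, 0.1719]
tcp_rot: [-89.9, -0.1, 91.6]
wrist_force: [0.3, 0.3, 0.5]
opening: 0.0854
[(0.88, [176.0, 20.0], 6452), (0.7, [140.0, 237.0], 9416), (0.56, [318.0, 215.0], 8147)]
fit [ 0.4613 -0.4014] 0.58 [np.float64(0.9281937019089429)]
```

View pics/wd.png

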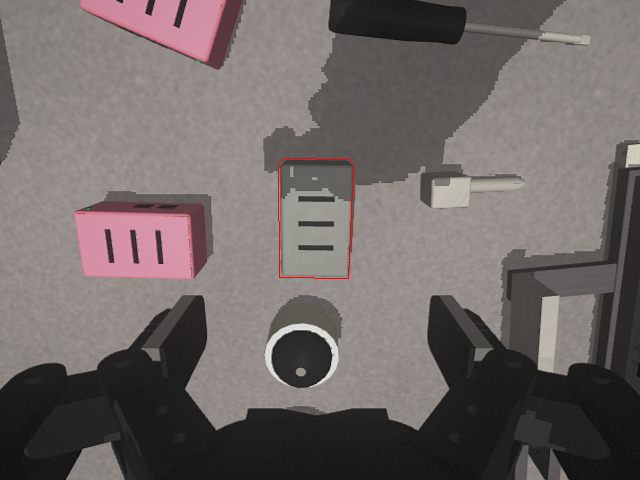

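```bash
python3 -m jog '[{"rotation":[0,0,-1],"travel":[0.5,-1.5,-45],"jaw":1},{"rotation":[0,0,0],"travel":[0,0,-45],"jaw":1},{"rotation":[0,0,0],"travel":[0,0,-40],"jaw":1},{"rotation":[0,0,0],"travel":[0,0,-30],"jaw":1},{"rotation":[0,0,0],"travel":[0,0,0],"jaw":1},{"rotation":[0,0,0],"travel":[0,0,0],"jaw":-1},{"rotation":[0,0,0],"travel":[0,0,0],"jaw":-1},{"rotation":[0,0,0],"travel":[0,0,0],"jaw":-1}]' 60;  python3 -m jog '[{"rotation":[0,0,0],"travel":[0,0,0],"jaw":-1},{"rotation":[0,0,0],"travel":[0,0,0],"jaw":-1}]'
```

```text
time: 30.72
ee_pos: [0.4628, -0.4025, 0.0152]
tcp_rot: [-90.2, 0.1, 90.6]
wrist_force: [0.1, 1.5, 6.2]
opening: 0.0533
time: 30.98
ee_pos: [0.4628, -0.4025, 0.0152]
tcp_rot: [-90.2, 0.1, 90.6]
wrist_force: [-0.2, 1.1, 6.4]
opening: 0.0526
```

```bash
python3 -m jog '[{"rotation":[0,0,0],"travel":[0,0,25],"jaw":-1},{"rotation":[0,0,0],"travel":[0,0,50],"jaw":-1},{"rotation":[0,0,0],"travel":[0,0,55],"jaw":-1},{"rotation":[0,0,0],"travel":[0,0,55],"jaw":-1},{"rotation":[0,0,1],"travel":[4,22,40],"jaw":-1},{"rotation":[0,0,1],"travel":[7,40,0],"jaw":-1},{"rotation":[0,0,1],"travel":[7,40,0],"jaw":-1},{"rotation":[0,0,1],"travel":[7,40,0],"jaw":-1}]'; python3 -m jog '[{"rotation":[0,0,1],"travel":[7,40,0],"jaw":-1},{"rotation":[0,0,1],"travel":[7,40,0],"jaw":-1},{"rotation":[0,0,1],"travel":[6.5,40,0],"jaw":-1},{"rotation":[0,0,0],"travel":[4,30,0],"jaw":-1},{"rotation":[0,0,0],"travel":[0,13.5,0],"jaw":-1},{"rotation":[0,0,0],"travel":[0,0,0],"jaw":-1},{"rotation":[0,0,0],"travel":[0,0,0],"jaw":-1}]'
```

```text
time: 31.98
ee_pos: [0.4868, -0.2587, 0.2388]
tcp_rot: [-90.1, 0.0, 94.6]
wrist_force: [0.8, -0.1, -1.9]
opening: 0.0528
time: 32.85
ee_pos: [0.5111, -0.0971, 0.238]
tcp_rot: [-90.0, 0.0, 97.5]
wrist_force: [-0.7, 0.4, -2.3]
opening: 0.0525
```

```bash
python3 -m jog '[{"rotation":[0,0,0],"travel":[1.5,0,-35],"jaw":-1},{"rotation":[0,0,0],"travel":[0,0,-25],"jaw":-1},{"rotation":[0,0,0],"travel":[0,0,-7],"jaw":-1},{"rotation":[0,0,0],"travel":[0,0,-3],"jaw":-1},{"rotation":[0,0,0],"travel":[0,0,0],"jaw":-1},{"rotation":[0,0,0],"travel":[0,0,0],"jaw":-1}]'
```

```text
time: 33.6
ee_pos: [0.5131, -0.0965, 0.1687]
tcp_rot: [-90.1, 0.0, 97.6]
wrist_force: [0.8, -0.2, -1.8]
opening: 0.0532
```

```bash
python3 -m jog '[{"rotation":[0,0,0],"travel":[0,0,-2.5],"jaw":-1},{"rotation":[0,0,0],"travel":[0,0,-1],"jaw":-1},{"rotation":[0,0,0],"travel":[0,0,0],"jaw":-1}]'
```

```text
time: 33.98
ee_pos: [0.5129, -0.0963, 0.1651]
tcp_rot: [-90.1, 0.0, 97.6]
wrist_force: [-1.9, -0.2, 4.9]
opening: 0.0529
```

```bash
python3 -m jog '[{"rotation":[0,0,0],"travel":[0,0,0],"jaw":1},{"rotation":[0,0,0],"travel":[0,0,0],"jaw":1},{"rotation":[0,0,0],"travel":[0,0,0],"jaw":1},{"rotation":[0,0,0],"travel":[0,0,30],"jaw":1},{"rotation":[0,0,0],"travel":[0,0,50],"jaw":1},{"rotation":[0,0,0],"travel":[0,0,50],"jaw":1},{"rotation":[0,0,0],"travel":[0,0,0],"jaw":1},{"rotation":[0,0,0],"travel":[0,0,0],"jaw":1}]'
python3 - <<'E'
from h import *
look("wd2",boxpts(*DIM['d'],.511,-.097,np.radians(7.6),.150))
E
```

```text
time: 34.98
ee_pos: [0.5128, -0.0963, 0.2937]
tcp_rot: [-90.0, -0.0, 97.6]
wrist_force: [-1.2, -0.3, 0.5]
opening: 0.0854
```

View pics/wd2.png

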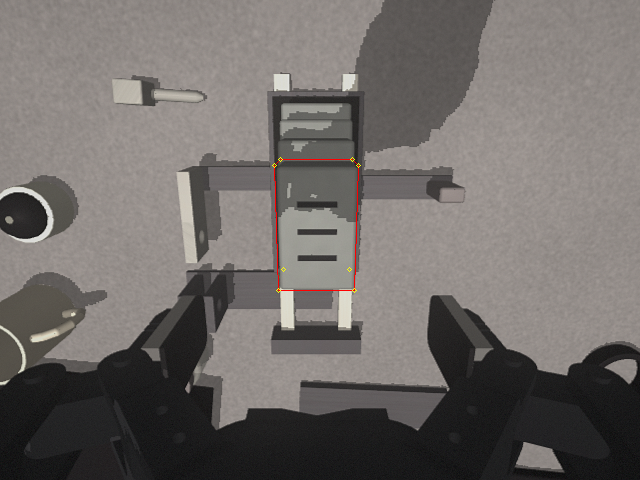

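```bash
python3 -m jog '[{"rotation":[0,0,0],"travel":[8.2,-38.8,0],"jaw":1},{"rotation":[0,0,0],"travel":[8.2,-38.8,0],"jaw":1},{"rotation":[0,0,0],"travel":[8.2,-38.8,0],"jaw":1},{"rotation":[0,0,0],"travel":[8.2,-38.8,0],"jaw":1},{"rotation":[0,0,0],"travel":[8.2,-38.8,-28],"jaw":1},{"rotation":[0,0,0],"travel":[8.2,-38.8,-28],"jaw":1},{"rotation":[0,0,0],"travel":[8.2,-38.8,-28],"jaw":1},{"rotation":[0,0,0],"travel":[8.2,-38.8,-28],"jaw":1}]'; python3 -m jog '[{"rotation":[0,0,0],"travel":[0,0,0],"jaw":1},{"rotation":[0,0,0],"travel":[0,0,0],"jaw":1}]'
python3 - <<'E'
from h import *
im,par=look("wk",np.r_[cylpts(.064,.038,.579,-.408)])
r=bot.trace("wrist","camera_mid"); print([(i["score"],i["xy"],i["mask"].sum()) for i in r])
m=r[0]["mask"].astype(float)
mk=lambda v:np.r_[cylpts(.064,.038,*v),cylpts(.036,.054,*v)]
print(fit({"wrist":m},mk,[.579,-.408],[.006,.006],{"wrist":par}))
E
```

```text
time: 36.02
ee_pos: [0.5779, -0.4076, 0.1796]
tcp_rot: [-89.9, -0.1, 97.6]
wrist_force: [0.5, 0.7, -0.3]
opening: 0.0857
time: 36.28
ee_pos: [0.5779, -0.4062, 0.1815]
tcp_rot: [-89.9, -0.1, 97.6]
wrist_force: [0.4, 0.1, 0.6]
opening: 0.0853
[(0.82, [312.6, 219.0], np.int64(5365)), (0.67, [437.6, 392.3], np.int64(378))]
(array([ 0.57819997, -0.41057708]), [np.float64(0.950293304049264)])
```

View pics/wk.png

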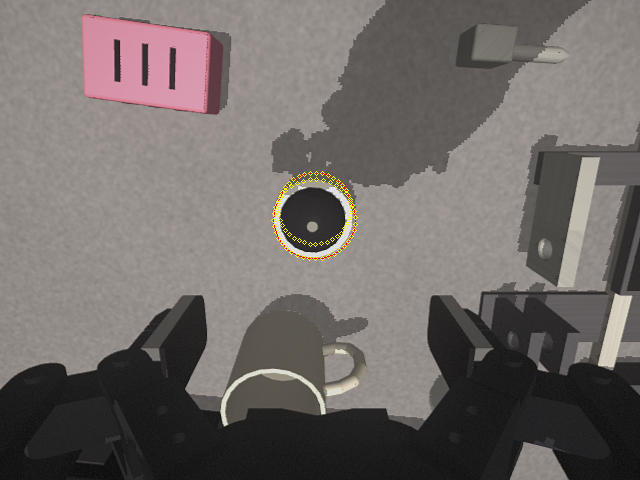

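```bash
python3 - <<'E'
from h import *
print(ray("wrist",(283,312),0.0),ray("wrist",(276,370),.09),ray("top",(455,182),.09),ray("top",(440,195),.06),ray("side",(448,340),.05))
E
```

```text
[ 0.68403311 -0.42496108  0.        ] [ 0.68215084 -0.42249769  0.09      ] [ 0.74746814 -0.42143998  0.09      ] [ 0.7155231 -0.3810715  0.06     ] [ 0.68848578 -0.38288148  0.05      ]
```

```bash
python3 -m jog '[{"rotation":[0,0,0],"travel":[0,-4,-45],"jaw":1},{"rotation":[0,0,0],"travel":[0,0,-45],"jaw":1},{"rotation":[0,0,0],"travel":[0,0,-45],"jaw":1},{"rotation":[0,0,0],"travel":[0,0,-35],"jaw":1},{"rotation":[0,0,0],"travel":[0,0,0],"jaw":1},{"rotation":[0,0,0],"travel":[0,0,0],"jaw":-1},{"rotation":[0,0,0],"travel":[0,0,0],"jaw":-1},{"rotation":[0,0,0],"travel":[0,0,0],"jaw":-1}]' 50;  python3 -m jog '[{"rotation":[0,0,0],"travel":[0,0,0],"jaw":-1},{"rotation":[0,0,0],"travel":[0,0,0],"jaw":-1}]'
```

```text
time: 37.38
ee_pos: [0.5797, -0.4114, 0.0158]
tcp_rot: [-90.2, 0.2, 97.6]
wrist_force: [-0.8, 1.4, 7.9]
opening: 0.0624
time: 37.62
ee_pos: [0.5797, -0.4114, 0.0158]
tcp_rot: [-90.2, 0.2, 97.6]
wrist_force: [-0.3, 1.6, 7.5]
opening: 0.0621
```

```bash
python3 -m jog '[{"rotation":[0,0,0],"travel":[0,0,25],"jaw":-1},{"rotation":[0,0,0],"travel":[0,0,50],"jaw":-1},{"rotation":[0,0,0],"travel":[0,0,55],"jaw":-1},{"rotation":[0,0,0],"travel":[0,0,55],"jaw":-1},{"rotation":[0,0,0],"travel":[-5,22,55],"jaw":-1},{"rotation":[0,0,0],"travel":[-8.5,40,35],"jaw":-1},{"rotation":[0,0,0],"travel":[-8.5,40,0],"jaw":-1},{"rotation":[0,0,0],"travel":[-8.5,40,0],"jaw":-1}]'; python3 -m jog '[{"rotation":[0,0,0],"travel":[-8.5,40,0],"jaw":-1},{"rotation":[0,0,0],"travel":[-8.5,40,0],"jaw":-1},{"rotation":[0,0,0],"travel":[-8.5,40,0],"jaw":-1},{"rotation":[0,0,0],"travel":[-6.5,32,0],"jaw":-1},{"rotation":[0,0,0],"travel":[-4,20,0],"jaw":-1},{"rotation":[0,0,0],"travel":[0,0,0],"jaw":-1},{"rotation":[0,0,0],"travel":[0,0,0],"jaw":-1}]'
```

```text
time: 38.62
ee_pos: [0.5476, -0.2676, 0.2892]
tcp_rot: [-90.1, 0.1, 97.6]
wrist_force: [-0.1, 0.6, -2.6]
opening: 0.0621
time: 39.5
ee_pos: [0.512, -0.0972, 0.2875]
tcp_rot: [-90.0, 0.0, 97.6]
wrist_force: [-0.2, -0.7, -1.5]
opening: 0.0623
```

```bash
python3 -m jog '[{"rotation":[0,0,0],"travel":[1,0.5,-35],"jaw":-1},{"rotation":[0,0,0],"travel":[0,0,-27],"jaw":-1},{"rotation":[0,0,0],"travel":[0,0,-11],"jaw":-1},{"rotation":[0,0,0],"travel":[0,0,-4],"jaw":-1},{"rotation":[0,0,0],"travel":[0,0,0],"jaw":-1},{"rotation":[0,0,0],"travel":[0,0,0],"jaw":-1}]'
```

```text
time: 40.25
ee_pos: [0.5132, -0.0964, 0.2113]
tcp_rot: [-90.1, 0.0, 97.6]
wrist_force: [-0.4, -0.8, -1.7]
opening: 0.0626
```

```bash
python3 -m jog '[{"rotation":[0,0,0],"travel":[0,0,-3],"jaw":-1},{"rotation":[0,0,0],"travel":[0,0,-2],"jaw":-1},{"rotation":[0,0,0],"travel":[0,0,0],"jaw":-1}]'
```

```text
time: 40.62
ee_pos: [0.5129, -0.0962, 0.2058]
tcp_rot: [-90.0, 0.0, 97.6]
wrist_force: [-0.8, 0.1, 2.6]
opening: 0.0624
```

Touching. Release and rise, then look with all views.

```bash
python3 -m jog '[{"rotation":[0,0,0],"travel":[0,0,0],"jaw":1},{"rotation":[0,0,0],"travel":[0,0,0],"jaw":1},{"rotation":[0,0,0],"travel":[0,0,0],"jaw":1},{"rotation":[0,0,0],"travel":[0,0,30],"jaw":1},{"rotation":[0,0,0],"travel":[0,0,50],"jaw":1},{"rotation":[0,0,0],"travel":[0,0,30],"jaw":1},{"rotation":[0,0,0],"travel":[0,0,0],"jaw":1},{"rotation":[0,0,0],"travel":[0,0,0],"jaw":1}]'
python3 - <<'E'
from h import *
look("wk2",np.r_[cylpts(.064,.038,.512,-.097,.19)])
im=bot.camera("side"); cv2.imwrite("pics/s3.png",im[:,:,::-1])
E
```

```text
time: 41.62
ee_pos: [0.5128, -0.0962, 0.3143]
tcp_rot: [-89.9, -0.0, 97.6]
wrist_force: [-0.2, -0.6, 0.0]
opening: 0.0852
```

View pics/wk2.png

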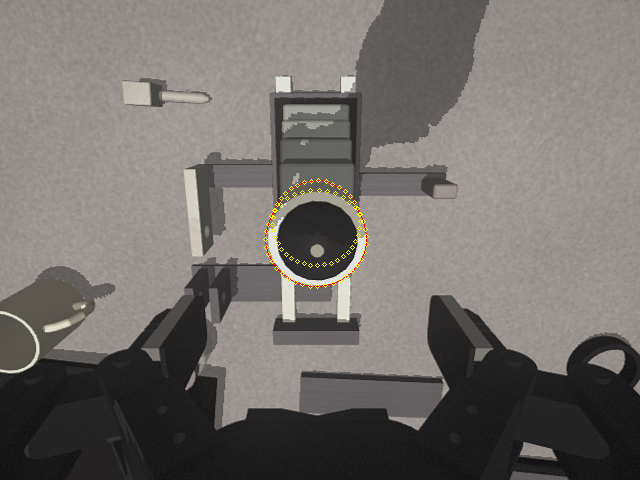

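View pics/s3.png

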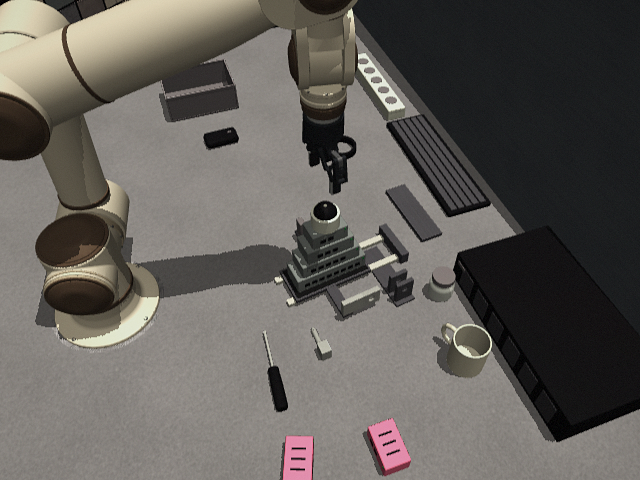

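```bash
python3 -m jog '[{"rotation":[0,0,-10],"travel":[-2.5,17,0],"jaw":1},{"rotation":[0,0,-10],"travel":[-2.5,17,0],"jaw":1},{"rotation":[0,0,-10],"travel":[-2.5,17,0],"jaw":1},{"rotation":[0,0,-10],"travel":[-2.5,17,0],"jaw":1},{"rotation":[0,0,-10],"travel":[-2.5,17,0],"jaw":1},{"rotation":[0,0,-10],"travel":[-2.5,17,0],"jaw":1},{"rotation":[0,0,-10],"travel":[-2.5,17,0],"jaw":1},{"rotation":[0,0,-10],"travel":[-2.3,14,0],"jaw":1}]'; python3 -m jog '[{"rotation":[0,0,-10],"travel":[0,0,-20],"jaw":1},{"rotation":[0,0,0],"travel":[0,0,-40],"jaw":1},{"rotation":[0,0,0],"travel":[0,0,-40],"jaw":1},{"rotation":[0,0,0],"travel":[0,0,-40],"jaw":1},{"rotation":[0,0,0],"travel":[0,0,0],"jaw":1},{"rotation":[0,0,0],"travel":[0,0,0],"jaw":1}]'
python3 - <<'E'
from h import *
look("wh",np.r_[boxpts(.016,.026,.001,.493,.0365,np.radians(7.6),.069)])
E
```

```text
time: 42.72
ee_pos: [0.4926, 0.0374, 0.3142]
tcp_rot: [-90.0, 0.1, 17.3]
wrist_force: [0.4, -0.5, 0.3]
opening: 0.0853
time: 43.48
ee_pos: [0.4932, 0.0368, 0.1765]
tcp_rot: [-90.0, -0.1, 7.6]
wrist_force: [0.3, -0.0, 1.1]
opening: 0.0859
```

View pics/wh.png

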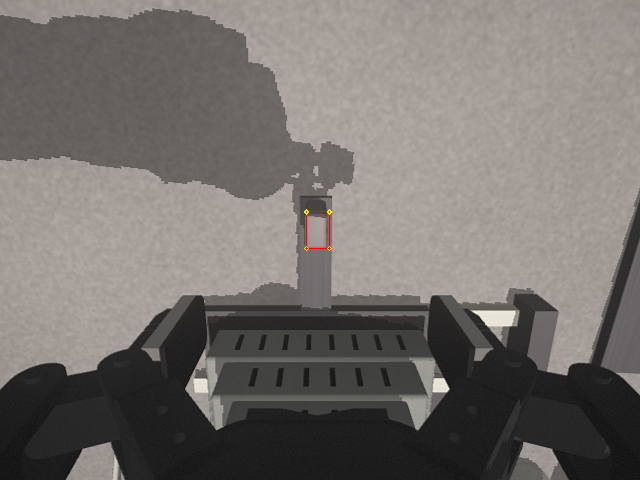

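```bash
python3 -m jog '[{"rotation":[0,0,0],"travel":[0,0,-50],"jaw":0.5},{"rotation":[0,0,0],"travel":[0,0,-50],"jaw":0.5},{"rotation":[0,0,0],"travel":[0,0,-32],"jaw":0.2},{"rotation":[0,0,0],"travel":[0,0,-9],"jaw":0.2},{"rotation":[0,0,0],"travel":[0,0,0],"jaw":0.1},{"rotation":[0,0,0],"travel":[0,0,0],"jaw":-0.2},{"rotation":[0,0,0],"travel":[0,0,0],"jaw":-0.4},{"rotation":[0,0,0],"travel":[0,0,0],"jaw":-0.6}]' 30; python3 -m jog '[{"rotation":[0,0,0],"travel":[0,0,0],"jaw":-1},{"rotation":[0,0,0],"travel":[0,0,0],"jaw":-1},{"rotation":[0,0,0],"travel":[0,0,0],"jaw":-1}]' 40
```

```text
time: 44.52
ee_pos: [0.4932, 0.0368, 0.0349]
tcp_rot: [-90.0, -0.0, 7.6]
wrist_force: [0.1, -0.9, 0.9]
opening: 0.0174
time: 44.9
ee_pos: [0.4932, 0.0368, 0.035]
tcp_rot: [-90.0, -0.0, 7.6]
wrist_force: [-2.3, -0.5, 6.1]
opening: 0.0155
```

```bash
python3 - <<'E'
from h import *
im=bot.camera("side"); cv2.imwrite("pics/s4.png",im[:,:,::-1])
E
```

```text
(no output)
```

View pics/s4.png

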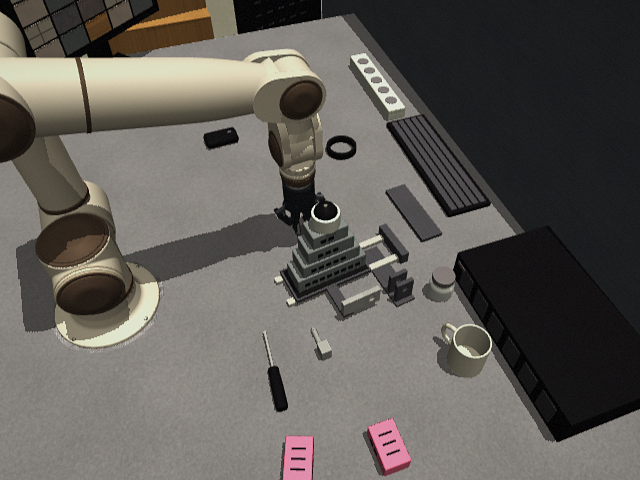

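Stack stands. Push gently.

```bash
python3 -m jog '[{"rotation":[0,0,0],"travel":[1,0.1,0],"jaw":-1},{"rotation":[0,0,0],"travel":[2,0.3,0],"jaw":-1},{"rotation":[0,0,0],"travel":[3,0.4,0],"jaw":-1},{"rotation":[0,0,0],"travel":[4,0.5,0],"jaw":-1},{"rotation":[0,0,0],"travel":[5,0.7,0],"jaw":-1},{"rotation":[0,0,0],"travel":[5,0.7,0],"jaw":-1},{"rotation":[0,0,0],"travel":[5,0.7,0],"jaw":-1},{"rotation":[0,0,0],"travel":[5,0.7,0],"jaw":-1}]';python3 -m jog '[{"rotation":[0,0,0],"travel":[5,0.7,0],"jaw":-1},{"rotation":[0,0,0],"travel":[5,0.7,0],"jaw":-1},{"rotation":[0,0,0],"travel":[5,0.7,0],"jaw":-1},{"rotation":[0,0,0],"travel":[5,0.7,0],"jaw":-1},{"rotation":[0,0,0],"travel":[5,0.7,0],"jaw":-1},{"rotation":[0,0,0],"travel":[5,0.7,0],"jaw":-1},{"rotation":[0,0,0],"travel":[5,0.7,0],"jaw":-1},{"rotation":[0,0,0],"travel":[4,0.5,0],"jaw":-1}]'
```

```text
time: 45.95
ee_pos: [0.523, 0.0408, 0.035]
tcp_rot: [-90.0, -0.0, 7.6]
wrist_force: [-4.3, -1.7, 7.1]
opening: 0.0156
time: 46.95
ee_pos: [0.5621, 0.046, 0.035]
tcp_rot: [-90.0, -0.0, 7.6]
wrist_force: [-4.4, -2.3, 7.0]
opening: 0.0156
```

```bash
python3 -m jog '[{"rotation":[0,0,0],"travel":[3,0.4,0],"jaw":-1},{"rotation":[0,0,0],"travel":[2,0.3,0],"jaw":-1},{"rotation":[0,0,0],"travel":[1.5,0.2,0],"jaw":-1},{"rotation":[0,0,0],"travel":[1.5,0.2,0],"jaw":-1},{"rotation":[0,0,0],"travel":[1,0.1,0],"jaw":-1}]';python3 -m jog '[{"rotation":[0,0,0],"travel":[1,0.1,0],"jaw":-1},{"rotation":[0,0,0],"travel":[0,0,0],"jaw":-1}]'
```

```text
time: 47.58
ee_pos: [0.571, 0.0472, 0.035]
tcp_rot: [-90.0, -0.0, 7.6]
wrist_force: [-3.5, -1.7, 6.5]
opening: 0.0158
time: 47.82
ee_pos: [0.5721, 0.0473, 0.035]
tcp_rot: [-90.0, -0.0, 7.6]
wrist_force: [-3.1, -1.9, 5.9]
opening: 0.0157
```

```bash
python3 -m jog '[{"rotation":[0,0,0],"travel":[1,0.1,0],"jaw":-1},{"rotation":[0,0,0],"travel":[1,0.1,0],"jaw":-1},{"rotation":[0,0,0],"travel":[0,0,0],"jaw":-1}]';python3 -m jog '[{"rotation":[0,0,0],"travel":[1,0.1,0],"jaw":-1},{"rotation":[0,0,0],"travel":[1,0.1,0],"jaw":-1},{"rotation":[0,0,0],"travel":[0,0,0],"jaw":-1}]'
```

```text
time: 48.2
ee_pos: [0.574, 0.0475, 0.035]
tcp_rot: [-90.0, -0.0, 7.6]
wrist_force: [-2.8, -2.0, 6.6]
opening: 0.016
time: 48.58
ee_pos: [0.574, 0.0476, 0.035]
tcp_rot: [-90.0, 0.2, 7.6]
wrist_force: [-16.4, -2.7, 13.7]
opening: 0.0156
```

```bash
python3 -m jog '[{"rotation":[0,0,0],"travel":[-1,-0.1,0],"jaw":-1},{"rotation":[0,0,0],"travel":[0,0,0],"jaw":-0.5},{"rotation":[0,0,0],"travel":[0,0,0],"jaw":-0.3},{"rotation":[0,0,0],"travel":[0,0,0],"jaw":0},{"rotation":[0,0,0],"travel":[0,0,0],"jaw":0.2},{"rotation":[0,0,0],"travel":[0,0,0],"jaw":0.2}]' 20; python3 -m jog '[{"rotation":[0,0,0],"travel":[0,0,25],"jaw":0.2},{"rotation":[0,0,0],"travel":[0,0,50],"jaw":0.4},{"rotation":[0,0,0],"travel":[0,0,60],"jaw":1},{"rotation":[0,0,0],"travel":[0,0,0],"jaw":1},{"rotation":[0,0,0],"travel":[0,0,0],"jaw":1}]'
python3 - <<'E'
from h import *
look("wh2",np.r_[boxpts(.016,.026,.001,.574,.0475,np.radians(7.6),.069)])
im=bot.camera("side"); cv2.imwrite("pics/s5.png",im[:,:,::-1])
im=bot.camera("top"); cv2.imwrite("pics/t5.png",im[:,:,::-1])
E
```

```text
time: 49.32
ee_pos: [0.575, 0.0479, 0.0342]
tcp_rot: [-90.0, 0.0, 7.6]
wrist_force: [-0.3, 0.7, 0.2]
opening: 0.0511
time: 49.95
ee_pos: [0.575, 0.0479, 0.1689]
tcp_rot: [-90.0, 0.0, 7.6]
wrist_force: [0.1, -0.1, -0.1]
opening: 0.0851
```

View pics/wh2.png

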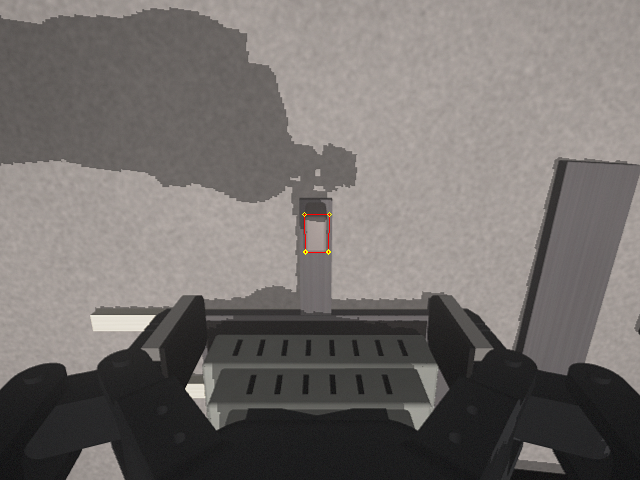

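View pics/s5.png

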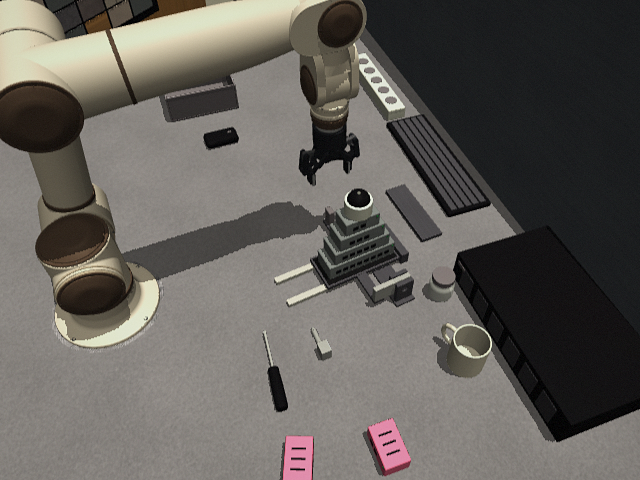

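View pics/t5.png

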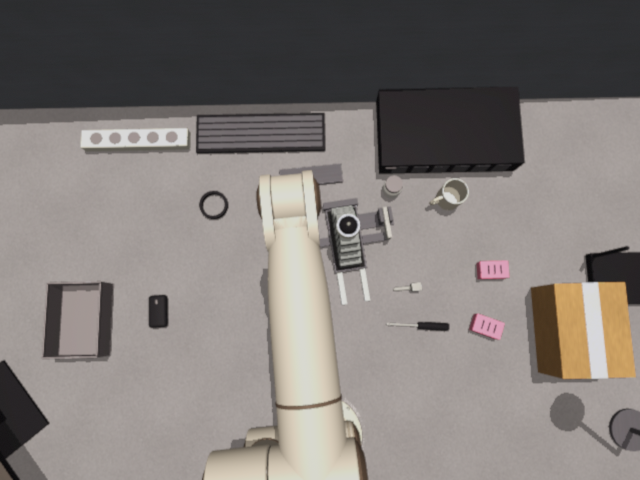

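```bash
python3 -m jog '[{"rotation":[0,0,0],"travel":[0,0,55],"jaw":1},{"rotation":[0,0,0],"travel":[-30,0,50],"jaw":1},{"rotation":[0,0,0],"travel":[-40,0,35],"jaw":1},{"rotation":[0,0,0],"travel":[-40,-30,0],"jaw":1},{"rotation":[0,0,-1],"travel":[-31,-45,0],"jaw":1},{"rotation":[0,0,-1],"travel":[0,-45,0],"jaw":1},{"rotation":[0,0,-1],"travel":[0,-45,0],"jaw":1},{"rotation":[0,0,-1],"travel":[0,-45,0],"jaw":1}]'; python3 -m jog '[{"rotation":[0,0,0],"travel":[0,-45,-20],"jaw":1},{"rotation":[0,0,0],"travel":[0,-45,-40],"jaw":1},{"rotation":[0,0,0],"travel":[0,-45,-40],"jaw":1},{"rotation":[0,0,0],"travel":[0,0,-40],"jaw":1},{"rotation":[0,0,0],"travel":[0,0,0],"jaw":1},{"rotation":[0,0,0],"travel":[0,0,0],"jaw":1}]'
python3 - <<'E'
from h import *
im,par=look("wp",np.r_[boxpts(.024,.03,.034,.434,-.297,np.radians(3))])
r=bot.trace("wrist","pin_head"); print([(i["score"],i["xy"],i["mask"].sum()) for i in r])
E
```

```text
time: 51.1
ee_pos: [0.4335, -0.1635, 0.3084]
tcp_rot: [-90.0, 0.1, 3.5]
wrist_force: [0.5, 0.4, -0.5]
opening: 0.0855
time: 51.85
ee_pos: [0.4343, -0.2969, 0.1706]
tcp_rot: [-90.0, -0.0, 3.6]
wrist_force: [-0.5, -0.4, 0.4]
opening: 0.0853
[(0.9, [317.7, 203.1], np.int64(2323))]
```

View pics/wp.png

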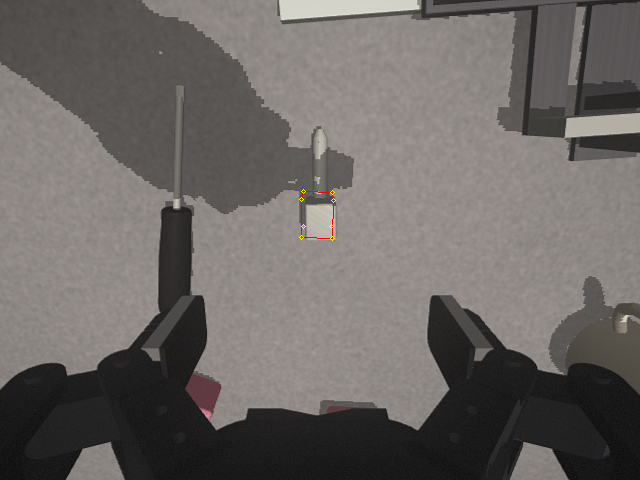

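```bash
python3 - <<'E'
from h import *
i=cv2.imread("pics/wp.png")[110:250,260:400]; cv2.imwrite("pics/wpz.png",cv2.resize(i,None,fx=4,fy=4,interpolation=2))
for q,z in(((319.5,128),.006),((319.5,190),.006),((320.5,221),.034)): print(ray("wrist",q,z))
E
```

```text
[ 0.43204727 -0.23079953  0.006     ]
[ 0.43527499 -0.2798068   0.006     ]
[ 0.43702177 -0.29874539  0.034     ]
```

View pics/wpz.png

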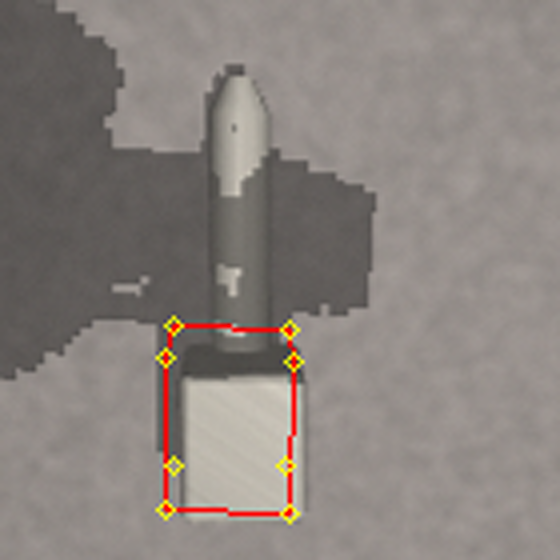

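```bash
python3 - <<'E'
from h import *
from scipy.spatial.transform import Rotation as R
o=bot.get_obs(); V=bot.camera_params("wrist")["view"]
T=np.eye(4); T[:3,:3]=R.from_euler("xyz",o["tcp_rot"],degrees=True).as_matrix(); T[:3,3]=o["ee_pos"]
C=np.linalg.inv(V); print("cam pos",C[:3,3]-o["ee_pos"], "look",-C[:3,2])
X=V@T; np.save("X.npy",X)
def par(pos,rot):
    T=np.eye(4); T[:3,:3]=R.from_euler("xyz",rot,degrees=True).as_matrix(); T[:3,3]=pos
    return dict(K=bot.camera_params("wrist")["K"],view=X@np.linalg.inv(T))
p=par([.5779,-.4062,.1815],[-89.9,-.1,97.6])
i=cv2.imread("pics/wk.png")[250:400,440:620]; cv2.imwrite("pics/wkz.png",cv2.resize(i,None,fx=4,fy=4,interpolation=2))
i=cv2.imread("pics/s5.png")[240:310,350:430]; cv2.imwrite("pics/s5z.png",cv2.resize(i,None,fx=8,fy=8,interpolation=2))
E
```

```text
cam pos [-0.00596988  0.07081995  0.14141059] look [ 0.02043558 -0.2818866  -0.95923007]
```

View pics/wkz.png

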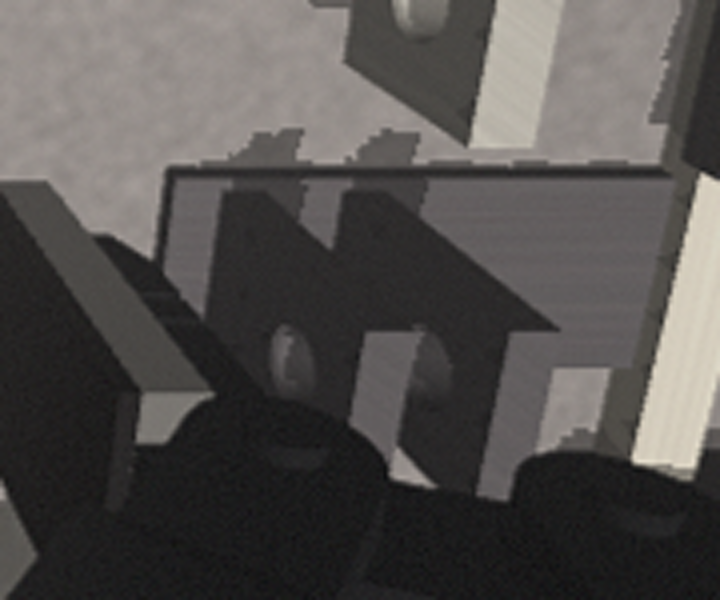

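View pics/s5z.png

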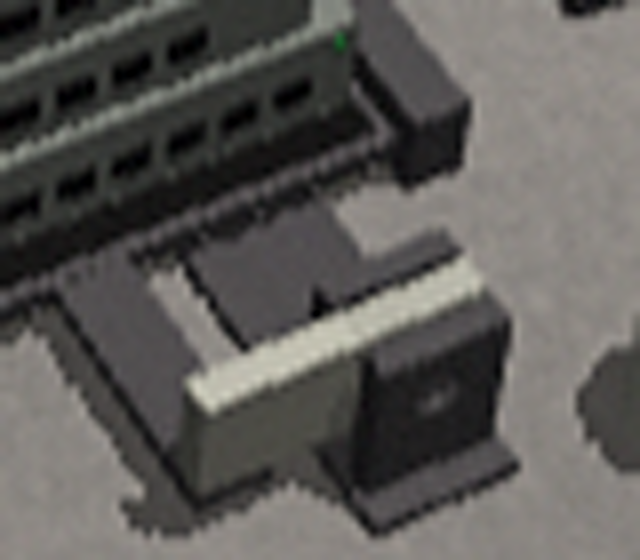

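```bash
python3 - <<'E'
from h import *
from scipy.spatial.transform import Rotation as R
X=np.load("X.npy")
T=np.eye(4); T[:3,:3]=R.from_euler("xyz",[-89.9,-.1,97.6],degrees=True).as_matrix(); T[:3,3]=[.5779,-.4062,.1815]
p=dict(K=bot.camera_params("wrist")["K"],view=X@np.linalg.inv(T))
wk=lambda x,y:(440+(x+.5)/4-.5,250+(y+.5)/4-.5)
s=lambda x,y:(350+(x+.5)/8-.5,240+(y+.5)/8-.5)
print("hole wk",ray("wrist",wk(292,365),.045,p))
print("hole side",ray("side",s(437,398),.045))
for n,q,z in (("TL",(372,360),.067),("TR",(508,315),.067)): print(n,ray("side",s(*q),z))
print("wk top corner L", ray("wrist",wk(225,192),.067,p), ray("wrist",wk(268,192),.067,p))
print("lug hole wk (out)",ray("wrist",wk(420,5),.045,p))
E
```

```text
hole wk [ 0.66041237 -0.22985598  0.045     ]
hole side [ 0.65750434 -0.22749195  0.045     ]
TL [ 0.63712533 -0.22243497  0.067     ]
TR [ 0.68041023 -0.22131589  0.067     ]
wk top corner L [ 0.61433548 -0.26723026  0.067     ] [ 0.61327702 -0.25926312  0.067     ]
lug hole wk (out) [ 0.57943382 -0.22716631  0.045     ]
```

```bash
python3 -m jog '[{"rotation":[0,0,10],"travel":[0,0,0],"jaw":1},{"rotation":[0,0,10],"travel":[0,0,0],"jaw":1},{"rotation":[0,0,10],"travel":[0,0,0],"jaw":1},{"rotation":[0,0,10],"travel":[0,0,0],"jaw":1},{"rotation":[0,0,10],"travel":[0,0,0],"jaw":1},{"rotation":[0,0,10],"travel":[0,0,0],"jaw":1},{"rotation":[0,0,10],"travel":[0,0,0],"jaw":1},{"rotation":[0,0,10],"travel":[0,0,0],"jaw":1}]'; python3 -m jog '[{"rotation":[0,0,10],"travel":[0,0,0],"jaw":1},{"rotation":[0,0,10],"travel":[0,0,0],"jaw":1},{"rotation":[0,0,10],"travel":[0,0,0],"jaw":1},{"rotation":[0,0,10],"travel":[0,0,0],"jaw":1},{"rotation":[0,0,10],"travel":[0,0,0],"jaw":1},{"rotation":[0,0,10],"travel":[0,0,0],"jaw":1},{"rotation":[0,0,10],"travel":[0,0,0],"jaw":1},{"rotation":[0,0,10],"travel":[0,0,0],"jaw":1}]';  python3 -m jog '[{"rotation":[0,0,10],"travel":[0,0,0],"jaw":1},{"rotation":[0,0,10],"travel":[0,0,0],"jaw":1},{"rotation":[0,0,0],"travel":[2,-2,-40],"jaw":1},{"rotation":[0,0,0],"travel":[0,0,0],"jaw":1},{"rotation":[0,0,0],"travel":[0,0,0],"jaw":1}]'
python3 - <<'E'
from h import *
print(bot.get_obs()["q"].round(1))
a=np.radians(3.8); c,s=np.cos(a),np.sin(a); hx,hy=.4368,-.2993
sh=boxpts(.012,.054,.012,hx-s*.042,hy+c*.042,a)
im,par=look("wp2",np.r_[boxpts(.024,.03,.034,hx,hy,a),sh])
i=cv2.imread("pics/wp2.png")[100:350,200:440]; cv2.imwrite("pics/wp2z.png",cv2.resize(i,None,fx=3,fy=3,interpolation=2)[:600])
E
```

```text
time: 52.95
ee_pos: [0.4347, -0.2971, 0.1711]
tcp_rot: [-90.1, 0.1, 84.0]
wrist_force: [0.4, -0.4, 0.0]
opening: 0.0856
time: 53.95
ee_pos: [0.4347, -0.297, 0.1711]
tcp_rot: [-90.0, 0.1, 164.0]
wrist_force: [-0.1, 0.3, -1.3]
opening: 0.0853
time: 54.58
ee_pos: [0.4365, -0.2991, 0.1312]
tcp_rot: [-89.9, 0.1, -176.4]
wrist_force: [0.6, -0.6, 0.2]
opening: 0.0853
[ -34.4    1.2   -4.9   83.8   -0.  -128. ]
```

View pics/wp2.png

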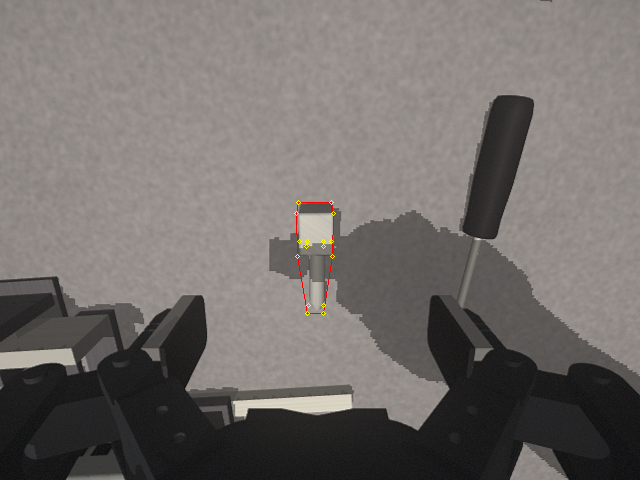

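```bash
python3 -m jog '[{"rotation":[0,0,0],"travel":[0,0,-45],"jaw":0.6},{"rotation":[0,0,0],"travel":[0,0,-45],"jaw":0.3},{"rotation":[0,0,0],"travel":[0,0,-25],"jaw":0},{"rotation":[0,0,0],"travel":[0,0,-6],"jaw":0},{"rotation":[0,0,0],"travel":[0,0,0],"jaw":0},{"rotation":[0,0,0],"travel":[0,0,0],"jaw":-1},{"rotation":[0,0,0],"travel":[0,0,0],"jaw":-1},{"rotation":[0,0,0],"travel":[0,0,0],"jaw":-1}]' 60;  python3 -m jog '[{"rotation":[0,0,0],"travel":[0,0,0],"jaw":-1},{"rotation":[0,0,0],"travel":[0,0,0],"jaw":-1}]'
```

```text
time: 55.62
ee_pos: [0.437, -0.2998, 0.0103]
tcp_rot: [-89.9, 0.1, -176.4]
wrist_force: [-0.1, 0.8, 6.5]
opening: 0.023
time: 55.88
ee_pos: [0.437, -0.2998, 0.0103]
tcp_rot: [-89.9, 0.1, -176.4]
wrist_force: [-0.4, 0.8, 6.5]
opening: 0.0228
```

```bash
python3 -m jog '[{"rotation":[0,0,0],"travel":[0,0,25],"jaw":-1},{"rotation":[0,0,0],"travel":[0,0,45],"jaw":-1},{"rotation":[0,0,0],"travel":[15,-5,40],"jaw":-1},{"rotation":[0,0,1],"travel":[35,-5,0],"jaw":-1},{"rotation":[0,0,1],"travel":[45,-5,0],"jaw":-1},{"rotation":[0,0,1],"travel":[45,-5,0],"jaw":-1},{"rotation":[0,0,1],"travel":[35,-5,0],"jaw":-1},{"rotation":[0,0,0],"travel":[15,-5,0],"jaw":-1}]'; python3 -m jog '[{"rotation":[0,0,0],"travel":[0,0,0],"jaw":-1},{"rotation":[0,0,0],"travel":[0,0,0],"jaw":-1}]'
python3 - <<'E'
from h import *
print(bot.get_obs()["q"].round(1))
look("wf")
print("jar",ray("top",(393,183),.07))
E
```

```text
time: 56.88
ee_pos: [0.6277, -0.3289, 0.1179]
tcp_rot: [-90.0, -0.0, -172.4]
wrist_force: [0.5, 0.1, -1.1]
opening: 0.0229
time: 57.12
ee_pos: [0.6255, -0.3291, 0.1185]
tcp_rot: [-90.0, -0.0, -172.4]
wrist_force: [-0.6, 0.4, -1.6]
opening: 0.0228
[ -27.7   26.4   23.7   87.3   -0.  -125.3]
jar [ 0.75390465 -0.23600028  0.07      ]
```

View pics/wf.png

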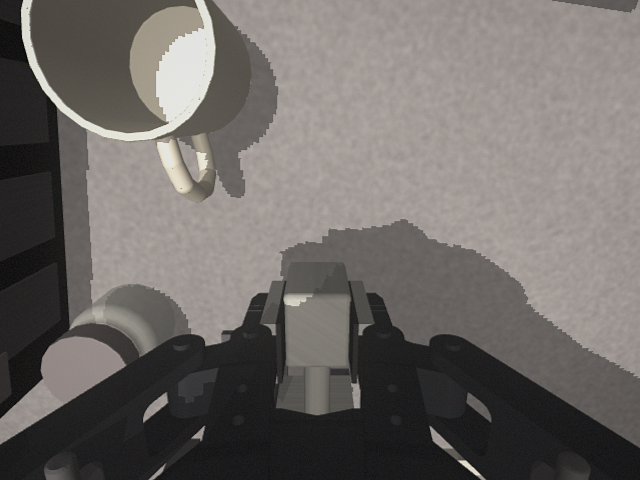

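```bash
python3 -m jog '[{"rotation":[0,0,0],"travel":[10,0,0],"jaw":-1},{"rotation":[0,0,0],"travel":[10,0,0],"jaw":-1},{"rotation":[0,0,0],"travel":[0,0,0],"jaw":-1},{"rotation":[0,0,0],"travel":[0,0,0],"jaw":-1}]'; python3 - <<'E'
from h import *
print(bot.get_obs()["q"].round(1))
E
```

```text
time: 57.68
ee_pos: [0.646, -0.329, 0.1181]
tcp_rot: [-90.0, -0.0, -172.4]
wrist_force: [-0.6, 0.1, -1.5]
opening: 0.0227
[ -27.    29.3   27.6   88.4   -0.  -124.6]
```

```bash
python3 -m jog '[{"rotation":[0,0,0],"travel":[8,7,0],"jaw":-1},{"rotation":[0,0,0],"travel":[8,7,0],"jaw":-1},{"rotation":[0,0,0],"travel":[8,7,0],"jaw":-1},{"rotation":[0,0,0],"travel":[0,0,0],"jaw":-1},{"rotation":[0,0,0],"travel":[0,0,0],"jaw":-1}]'; python3 - <<'E'
from h import *
print(bot.get_obs()["q"].round(1))
E
```

```text
time: 58.3
ee_pos: [0.67, -0.3081, 0.1182]
tcp_rot: [-90.0, -0.0, -172.4]
wrist_force: [-0.1, 0.1, -1.6]
opening: 0.0226
[ -24.7   31.3   30.5   89.2   -0.  -122.3]
```

Reached. Lower to insertion height.

```bash
python3 -m jog '[{"rotation":[0,0,0],"travel":[0,0,-25],"jaw":-1},{"rotation":[0,0,0],"travel":[0,0,-25],"jaw":-1},{"rotation":[0,0,0],"travel":[0,0,-18],"jaw":-1},{"rotation":[0,0,0],"travel":[0,0,0],"jaw":-1},{"rotation":[0,0,0],"travel":[0,0,0],"jaw":-1}]'; python3 - <<'E'
from h import *
o=bot.get_obs(); print(o["q"].round(1),o["ee_pos"].round(4),o["tcp_rot"].round(2))
im=bot.camera("side"); cv2.imwrite("pics/s6.png",im[:,:,::-1])
a=np.radians(7.6);y=np.array([-np.sin(a),np.cos(a),0]); h=o["ee_pos"]+[-.0002,.0005,-.0043]
tip=h+y*.069; sh=h+y*.015
q=proj("side",[tip,sh,[.6595,-.2285,.045]]); print("tip,shoulder,hole px",q.round(1))
i=im[250:330,350:440,::-1]; z=cv2.resize(i,None,fx=7,fy=7,interpolation=2)
for p in q: cv2.circle(z,tuple(np.int32(((p-[350,250])+.5)*7).tolist()),3,(0,0,255),-1)
cv2.imwrite("pics/s6z.png",z)
im=bot.camera("top"); cv2.imwrite("pics/t6z.png",cv2.resize(im[180:320,330:450,::-1],None,fx=4,fy=4,interpolation=2))
E
```

```text
time: 58.92
ee_pos: [0.6703, -0.3084, 0.0515]
tcp_rot: [-90.0, 0.1, -172.4]
wrist_force: [0.4, 0.5, -1.8]
opening: 0.0229
[ -24.7   31.4   23.2   81.8   -0.  -122.3] [ 0.6703 -0.3084  0.0515] [-8.9960e+01  7.0000e-02 -1.7243e+02]
tip,shoulder,hole px [[407.9 292.4]
 [420.9 310.1]
 [405.2 289.4]]
```

View pics/s6z.png

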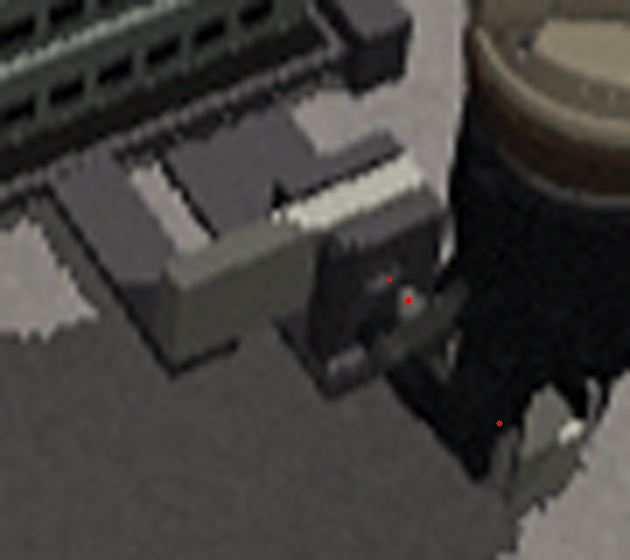

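View pics/s6.png

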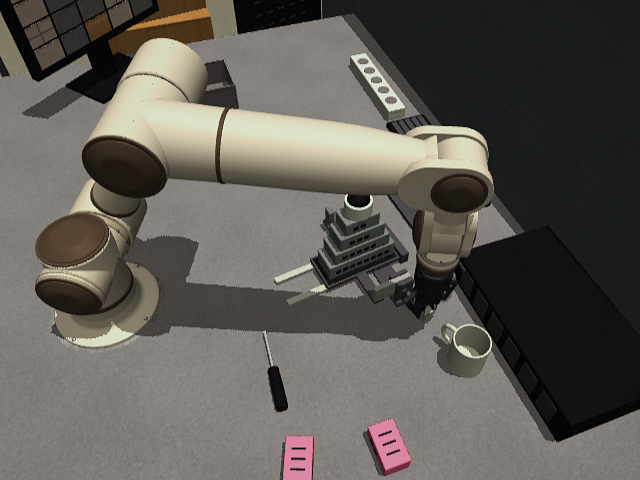

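View pics/t6z.png

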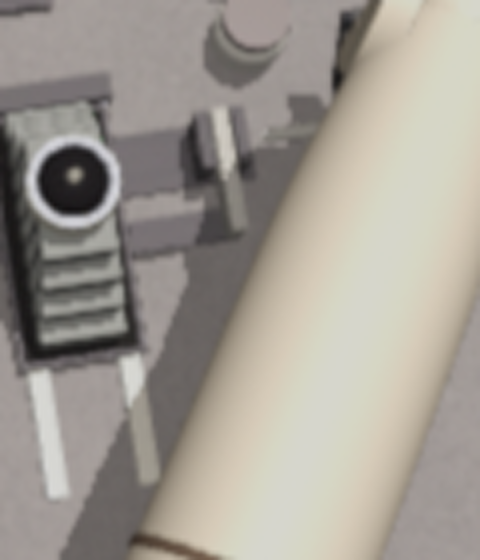

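```bash
python3 - <<'E'
import cv2,numpy as np
o=[]
for n in("side0","s5","s6"):
    i=cv2.imread(f"pics/{n}.png")[270:310,385:425].astype(float)
    i=np.clip((i-20)*4,0,255).astype(np.uint8); z=cv2.resize(i,None,fx=6.5,fy=6.5,interpolation=cv2.INTER_NEAREST)
    o.append(z)
cv2.imwrite("pics/hole.png",np.hstack(o))
i=cv2.imread("pics/side0.png")[284:296,396:414].max(axis=2); print(i)
E
```

```text
[[ 58  82  80  78  80  85  69  69  55  40  29  29  27  32  29  31  24  94]
 [ 30  86  79  84  65  68  41  41  30  30  29  33  30  29  31  28  23 134]
 [ 16  66  64  55  38  40  28  31  28  31  29  26  30  30  30  29  23 144]
 [ 20  38  44  30  29  30  31  33  37  39  44  28  29  30  27  27  38 140]
 [ 19  22  26  29  32  29  30  40  42  34  52  37  33  31  31  27  65 137]
 [ 21  28  31  31  31  30  33  38  69  61  54  34  35  29  31  29  98 138]
 [ 21  26  33  34  31  28  50  64  81  62  44  30  32  32  32  24 110 139]
 [ 20  32  30  32  32  32  45  56  51  34  30  33  31  28  30  25 134 136]
 [ 21  30  32  32  27  31  31  32  28  29  29  29  28  33  30  39 147 137]
 [ 22  28  33  31  31  30  29  31  31  29  34  30  30  32  29  38 143 134]
 [ 25  28  31  34  30  28  32  28  32  30  30  32  28  30  28  51 118 134]
 [ 23  30  35  31  30  32  35  34  33  29  30  28  26  47  64  73  87 118]]
```

View pics/hole.png

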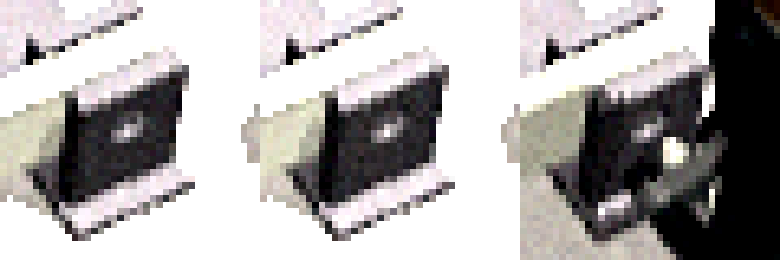

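```bash
python3 - <<'E'
from h import *
a=np.radians(7.6);X=np.array([np.cos(a),np.sin(a),0]);Y=np.array([-np.sin(a),np.cos(a),0])
o=np.array([.6703,-.3084,.0515]); h=o+[-.0002,.0005,-.0043]; tip=h+Y*.067
p0=proj("side",tip)[0]; J=np.array([proj("side",tip+d*.001)[0]-p0 for d in (X,Y,np.array([0,0,1]))]).T
print(p0,J.round(3))
D=np.array([404.3,289.2])-np.array([408.3,292.9])-J[:,2]*(-2.2)
print("dx',dy' mm",np.linalg.solve(J[:,:2],D))
F=np.array([.6604,-.2299,.045]); d=(F-tip)*1000; print("by wk:",d@X,d@Y)
F=np.array([.6595,-.2285,.045]); d=(F-tip)*1000; print("by F:",d@X,d@Y)
E
```

```text
[408.32226909 293.02388146] [[ 0.368 -0.236  0.045]
 [-0.167 -0.32  -0.248]]
dx',dy' mm [-1.57135678 14.10664747]
by wk: 0.7012076996155518 11.597699125114357
by F: -0.005727340250878044 13.104431632697912
```

```bash
python3 -m jog '[{"rotation":[0,0,0],"travel":[-0.5,0,-2.2],"jaw":-1},{"rotation":[0,0,0],"travel":[-0.7,5,0],"jaw":-1},{"rotation":[0,0,0],"travel":[-0.7,5,0],"jaw":-1},{"rotation":[0,0,0],"travel":[-0.4,3,0],"jaw":-1},{"rotation":[0,0,0],"travel":[0,0,0],"jaw":-1}]'; python3 -m jog '[{"rotation":[0,0,0],"travel":[-0.4,3,0],"jaw":-1},{"rotation":[0,0,0],"travel":[-0.4,3,0],"jaw":-1},{"rotation":[0,0,0],"travel":[0,0,0],"jaw":-1}]'; python3 - <<'E'
from h import *
im=bot.camera("side"); 
i=np.clip((im[270:310,385:425,::-1].astype(float)-10)*3,0,255).astype(np.uint8)
cv2.imwrite("pics/s7z.png",cv2.resize(i,None,fx=10,fy=10,interpolation=cv2.INTER_NEAREST))
E
```

```text
time: 59.65
ee_pos: [0.6678, -0.2947, 0.0482]
tcp_rot: [-90.0, 0.0, -172.4]
wrist_force: [-0.4, 0.7, -1.1]
opening: 0.0228
time: 60.02
ee_pos: [0.6671, -0.2888, 0.0483]
tcp_rot: [-90.0, 0.0, -172.4]
wrist_force: [0.7, 1.0, -0.2]
opening: 0.0229
```

View pics/s7z.png

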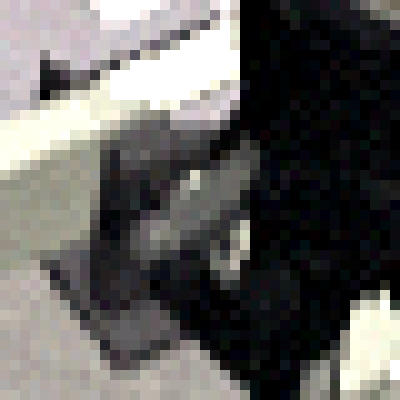

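```bash
python3 -m jog '[{"rotation":[0,0,0],"travel":[-0.4,3,0.7],"jaw":-1},{"rotation":[0,0,0],"travel":[-0.4,3,0],"jaw":-1},{"rotation":[0,0,0],"travel":[-0.4,3,0],"jaw":-1},{"rotation":[0,0,0],"travel":[0,0,0],"jaw":-1}]'; python3 -m jog '[{"rotation":[0,0,0],"travel":[-0.4,3,0],"jaw":-1},{"rotation":[0,0,0],"travel":[-0.4,3,0],"jaw":-1},{"rotation":[0,0,0],"travel":[0,0,0],"jaw":-1}]'
```

```text
time: 60.58
ee_pos: [0.6658, -0.2797, 0.0488]
tcp_rot: [-90.0, 0.0, -172.4]
wrist_force: [1.8, 0.4, -1.4]
opening: 0.0224
time: 60.95
ee_pos: [0.6649, -0.2737, 0.0488]
tcp_rot: [-90.0, 0.0, -172.4]
wrist_force: [2.3, 0.7, -1.8]
opening: 0.0233
```

```bash
python3 -m jog '[{"rotation":[0,0,0],"travel":[0.3,3,0],"jaw":-1},{"rotation":[0,0,0],"travel":[-0.3,3,0],"jaw":-1},{"rotation":[0,0,0],"travel":[-0.4,3,0],"jaw":-1},{"rotation":[0,0,0],"travel":[0,0,0],"jaw":-1}]'; python3 -m jog '[{"rotation":[0,0,0],"travel":[-0.4,3,0],"jaw":-1},{"rotation":[0,0,0],"travel":[-0.4,3,0],"jaw":-1},{"rotation":[0,0,0],"travel":[0,0,0],"jaw":-1}]'
```

```text
time: 61.45
ee_pos: [0.6643, -0.2648, 0.0487]
tcp_rot: [-90.0, -0.0, -172.4]
wrist_force: [-0.1, 0.1, -1.9]
opening: 0.0231
time: 61.82
ee_pos: [0.6637, -0.2588, 0.0488]
tcp_rot: [-90.0, -0.0, -172.4]
wrist_force: [-0.2, 0.6, -1.2]
opening: 0.0227
```

```bash
python3 -m jog '[{"rotation":[0,0,0],"travel":[-0.4,3,0],"jaw":-1},{"rotation":[0,0,0],"travel":[-0.4,3,0],"jaw":-1},{"rotation":[0,0,0],"travel":[-0.3,2,0],"jaw":-1},{"rotation":[0,0,0],"travel":[0,0,0],"jaw":-1}]'; python3 -m jog '[{"rotation":[0,0,0],"travel":[-0.3,2,0],"jaw":-1},{"rotation":[0,0,0],"travel":[-0.2,1.5,0],"jaw":-1},{"rotation":[0,0,0],"travel":[0,0,0],"jaw":-1}]'
```

```text
time: 62.32
ee_pos: [0.6626, -0.2509, 0.0488]
tcp_rot: [-90.0, -0.0, -172.4]
wrist_force: [0.1, -0.4, -1.5]
opening: 0.0231
time: 62.7
ee_pos: [0.6621, -0.2474, 0.0488]
tcp_rot: [-90.0, 0.0, -172.4]
wrist_force: [-0.2, 0.3, -1.7]
opening: 0.0231
```

```bash
python3 -m jog '[{"rotation":[0,0,0],"travel":[-0.2,1.5,0],"jaw":-1},{"rotation":[0,0,0],"travel":[-0.2,1.5,0],"jaw":-1},{"rotation":[0,0,0],"travel":[0,0,0],"jaw":-1}]'; python3 -m jog '[{"rotation":[0,0,0],"travel":[-0.2,1.5,0],"jaw":-1},{"rotation":[0,0,0],"travel":[0,0,0],"jaw":-1}]'
```

```text
time: 63.08
ee_pos: [0.6617, -0.2445, 0.0488]
tcp_rot: [-90.0, 0.0, -172.4]
wrist_force: [-0.1, 0.2, -2.0]
opening: 0.0228
time: 63.32
ee_pos: [0.6616, -0.2439, 0.0488]
tcp_rot: [-89.9, 0.0, -172.5]
wrist_force: [1.1, -4.8, -2.8]
opening: 0.0227
```

Contact at y = -0.244 with -4.8 N. One more nudge to confirm, then look at tray and head before releasing.

```bash
python3 -m jog '[{"rotation":[0,0,0],"travel":[-0.1,1,0],"jaw":-1},{"rotation":[0,0,0],"travel":[0,0,0],"jaw":-1},{"rotation":[0,0,0],"travel":[0,0,0],"jaw":-1}]'; python3 - <<'E'
from h import *
im=bot.camera("side"); cv2.imwrite("pics/s8z.png",cv2.resize(im[180:340,290:450,::-1],None,fx=3.5,fy=3.5,interpolation=2))
E
```

```text
time: 63.7
ee_pos: [0.6616, -0.2439, 0.0489]
tcp_rot: [-89.8, 0.0, -172.5]
wrist_force: [1.9, -9.5, -3.5]
opening: 0.023
```

View pics/s8z.png

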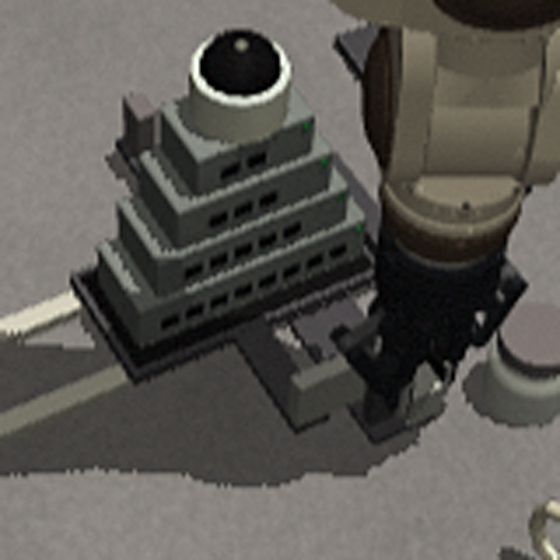

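```bash
python3 -m jog '[{"rotation":[0,0,0],"travel":[0.1,-1,0],"jaw":-1},{"rotation":[0,0,0],"travel":[0,0,0],"jaw":-0.3},{"rotation":[0,0,0],"travel":[0,0,0],"jaw":-0.2},{"rotation":[0,0,0],"travel":[0,0,0],"jaw":-0.1},{"rotation":[0,0,0],"travel":[0,0,0],"jaw":-0.1},{"rotation":[0,0,0],"travel":[0,0,0],"jaw":-0.1}]'; python3 -m jog '[{"rotation":[0,0,0],"travel":[0,0,12],"jaw":-0.1},{"rotation":[0,0,0],"travel":[0,0,25],"jaw":-0.1},{"rotation":[0,0,0],"travel":[0,0,40],"jaw":-0.1},{"rotation":[0,0,0],"travel":[0,-30,40],"jaw":-0.1},{"rotation":[0,0,0],"travel":[-20,-50,0],"jaw":-0.1},{"rotation":[0,0,0],"travel":[-30,-50,0],"jaw":-0.1},{"rotation":[0,0,0],"travel":[-30,-20,0],"jaw":-0.1},{"rotation":[0,0,0],"travel":[0,0,0],"jaw":-0.1}]'; python3 - <<'E'
from h import *
im=bot.camera("side"); cv2.imwrite("pics/s9.png",im[:,:,::-1]); cv2.imwrite("pics/s9z.png",cv2.resize(im[180:340,290:450,::-1],None,fx=3.5,fy=3.5,interpolation=2))
im=bot.camera("top"); cv2.imwrite("pics/t9z.png",cv2.resize(im[180:300,320:440,::-1],None,fx=4.5,fy=4.5,interpolation=2))
E
```

```text
time: 64.5
ee_pos: [0.6615, -0.243, 0.0488]
tcp_rot: [-90.0, 0.0, -172.4]
wrist_force: [-1.3, 0.3, -0.3]
opening: 0.0386
time: 65.5
ee_pos: [0.5796, -0.3951, 0.1672]
tcp_rot: [-89.9, 0.0, -172.6]
wrist_force: [-0.4, 0.0, -0.2]
opening: 0.0382
```

View pics/s9z.png

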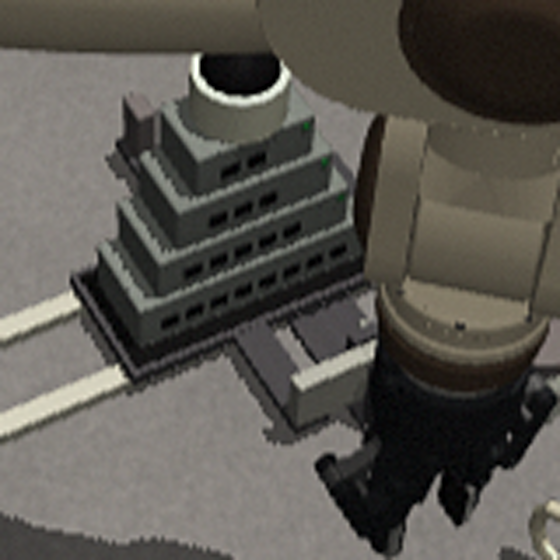

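View pics/t9z.png

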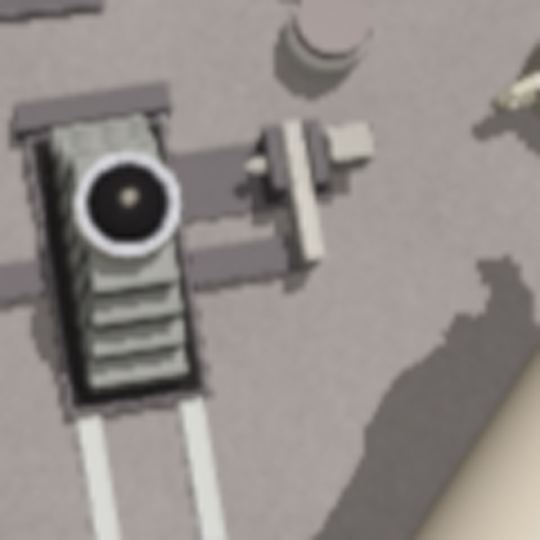

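```bash
python3 -m jog '[{"rotation":[0,0,0],"travel":[-40,-20,30],"jaw":-0.1},{"rotation":[0,0,0],"travel":[-50,-20,30],"jaw":-0.1},{"rotation":[0,0,0],"travel":[-50,-20,0],"jaw":-0.1},{"rotation":[0,0,0],"travel":[-40,-20,0],"jaw":-0.1},{"rotation":[0,0,0],"travel":[0,0,0],"jaw":-0.1},{"rotation":[0,0,0],"travel":[0,0,0],"jaw":-0.1}]'; python3 - <<'E'
from h import *
im=bot.camera("side"); cv2.imwrite("pics/s10z.png",cv2.resize(im[180:340,290:450,::-1],None,fx=3.5,fy=3.5,interpolation=2))
E
```

```text
time: 66.35
ee_pos: [0.4026, -0.4726, 0.226]
tcp_rot: [-90.0, 0.0, -172.4]
wrist_force: [0.6, 0.3, -0.5]
opening: 0.0385
```

View pics/s10z.png

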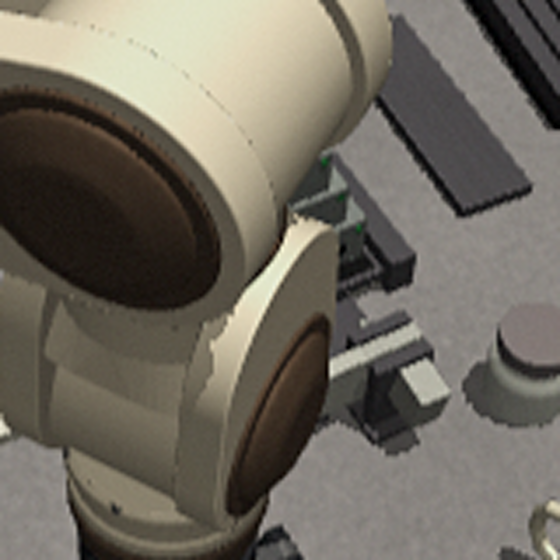

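```bash
python3 -c "
from workcell import bot
print(bot.job_done())"
```

```text
the job is handed in; nothing more can be done
None
```

I finished the job and handed it in at about 66 s of the 210 s allowed. The hand-in gives no verdict, so the results below rest on my own checks.

**What I did:**
- Pulled the tray out about 80 mm by its handle.
- Stacked units A, B, C and D (all four were there), then the dome camera on top. After each placing, a wrist view showed the piece within about 2 mm of the tray centre.
- Slid the tray home slowly until it hit its stop (about 16 N at the handle), with the stack standing.
- Put the pin through the fork from the outer side until its head stopped against the fork (about 10 N).

**Last checks:**
- **Pin:** the top view shows its tip coming out past the inner cheek. The last side view shows the head flat against the fork.
- **Stack:** it was upright and centred in the side and top views taken after I let go of the pin. In the very last side view the arm hid most of it, but the arm touched nothing after that.
- **Other things:** I handled none of the bystanders or the pink look-alikes. I did not measure their positions again at the end.

**Disagreement:** the wrist and side cameras differed by about 2 mm along the slide on where the fork's hole is. I aimed between the two, and the pin met at most about 2 N sideways before it seated. I saw no sign of the pin being knocked aside or of the grip slackening.

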